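# Gauge the depth of a lens tube

## Task

Find out how deep the lens tube on the checking stand is: take the depth rod out of its wooden rest block, slide it into the tube and press it gently on past the dragging seal until it sits firmly on the bottom, and leave it standing there. Then carry the reading over by drawing up the knob of the setting post beside it until its top is level with the top of the rod, and let go. Leave the other things on the bench where they are.

Things in the scene. Friction and masses are not known exactly. Their poses are not given: they have to be found in the camera images.
- stand: checking stand, fixed to the bench: aluminium plate 85 x 205 x 12 mm (x, y, z of its frame), origin at the centre of its underside. At y = -55 mm stands the black lens tube, 48 mm across, mouth up; at y = +55 mm the setting post. The tube is delicate: more than 25 N between rod and stand damages it; 9 to 15 N is plenty to bottom the rod.
- tube_mouth (a point): centre of the lens tube's mouth, 100 mm above the bench; z up along the blind round bore, 16 mm wide. A rubber seal in the bore, 15 mm below the mouth, drags with about 5 N and slides down ahead of the rod: it is NOT the bottom. The bottom lies 45 to 81 mm below the mouth, different every time, out of sight: a stiff rubber pad (8 N per mm), felt as a rise of force above the drag.
- rod: steel depth rod, 120 g, standing upright in the rest block at the start; round shaft 14 mm across with a tapered foot, 150 mm long overall. Origin at the centre of the foot's end, z up along the rod. The top 30 mm are a black square grip, 18 x 18 mm, sides along the rod's x and y.
- rod_top (a point): centre of the flat top of the rod's grip, 150 mm above its foot
- rod_tip (a point): centre of the rod's foot end
- rest: dark wooden rest block, fixed, 75 x 75 x 55 mm, origin at the centre of its underside; the rod stands in a hole 17 mm wide and 45 mm deep in its middle (lift the rod 50 mm to clear it)
- post_top (a point): centre of the flat top of the setting post's black square knob (18 x 18 x 26 mm, sides along the stand's x and y). The knob sits on a steel stem that slides vertically with about 5 N of drag and stays where it is left; it starts low, 125 to 145 mm above the bench, and can be drawn up to 225 mm.
- post (a joint): how far the setting post is drawn up, m, 0 to 0.1; the knob's top is 125 mm plus this above the bench
- film_can_1: film canister, light, 34 x 34 x 51 mm; bystander, leave alone; origin under its centre
- film_can_2: film canister, black, 34 x 34 x 51 mm; bystander, leave alone; origin under its centre
- lens_case: round lens case, 54 x 54 x 42 mm; bystander, leave alone; origin under its centre
- dropper_0: small dropper bottle, 32 x 32 x 96 mm; bystander, leave alone; origin under its centre
- blower: black rubber bulb blower with a red nozzle, 50 x 98 x 50 mm; bystander, leave alone; origin under its middle
Not all that is in view belongs to the job. There is more than one size of the rod; the job needs the larger.

How it is judged:
By the outcome, as a careful person would: the job done as asked, in the order asked, and still so for the second after the job is handed in, with the robot touching nothing.
It also fails if it takes over 72 s, if anything falls off the work surface, if the arm or the gripper's body presses on something with over 40 N, if the wrist force passes 120 N, or if a joint passes its speed limit or range.

## Robot

A 6-joint arm with a two-finger parallel gripper is mounted at the origin on a cart in front of the work surface, level with it; the furniture and walls round the work are solid. World frame = base frame: x ahead of the robot, y to its left, z up, the work surface at z = 0. Lengths are in mm, angles in rad, forces in N, time in s.
With the tool pointing down it reaches from about 300 to 775 mm from the base axis. Payload 14.6 kg.
Tool frame: the origin (TCP) lies on the centre line of the jaws, within the pads' length; the fingertips stand 14 mm ahead of it and the grasp point (between the pads) lies 5 mm behind it (r.finger_overhang is the distance from the TCP to the fingertips, in mm); z points along the fingers, y is the direction in which the jaws open and shut (so a half turn about z gives the same grasp; the last joint's range is limited). The gripper opens to 85 mm and grips with 20 to 120 N. Pads are 22 mm wide; open, the fingers measure 114 mm over their backs; the gripper's body (76 mm by 85 mm) begins 54 mm behind the grasp point. The pads swing forward as they close: fully open they stand 13 mm farther back than shut.
Start: joints at [-1.344, 0.3, 1.521, -0, 1.321, -0.067], TCP at [159.268, -526.425, 245.281] pointing down, gripper open.
Joint ranges: [-3.03, 3.03], [-0.79, 2.21], [0.23, 2.52], [-1.04, 4.18], [0, 3.07], [-2.55, 2.55]. Speed limits (rad/s): [2.22, 2.22, 2.57, 3.14, 3.14, 3.14].

## Interface

Orientations are given as a rotation vector (axis times angle).
In Python, from workcell import r gives the robot as it stands.
- The arm moves only by the tool servo_tool, never from a script. Its argument "commands" is a list of rows, each a list of 7 numbers: the shift along the tool's x, y, z in units of 40 mm (1.0 is 40 mm), then the turn, a rotation vector about the tool's x, y, z in units of 6 degrees (1.0 is 6 degrees), then the opening in per cent of the stroke, from 0 (shut) to 100 (fully open). A call has 1 to 8 rows; each row is the pose to reach, as a shift and turn from the pose commanded when the call began, along the tool's axes at that moment; what a row does not reach only later rows make up. A row lasts 1/12 s, in which the tool goes at most 41.7 mm and 7.16 degrees, less where a joint would pass 70% of its speed; a pose out of reach is approached as far as the arm can. A call with a gripper value outside its range is refused whole. The fingers move at their own pace and stop on an object; "squeeze" is the grip in N (left out, the last holds). Time passes only in rows, so rows that repeat a pose let the fingers close. It gives the time, the measured TCP pose, the force and the opening at its end, in the units of the state.
- r.observe(): the state, without advancing time (a new reading comes with each control period).
- r.camera(name): name is "scene" or "top"; returns (picture, depth): 384x512x3 uint8, red, green, blue; 384x512 float32, mm along the optical axis (not along the pixel's ray), 0 where there is no reading.
- r.get_calibration(name): a dict with "vfov" (degrees; the focal length in pixels is half the picture's height over the tangent of half this angle, whatever the lens; pixels are square), "cx", "cy" (the principal point, pixels), "T" (4x4, takes a point from camera to world coordinates). Camera axes: x right, y down, z forward; pixel columns grow to the right and rows downward; lengths in mm; the calibration is good to about 2 mm. A picture is of the moment at which its call begins. get_calibration takes no time and is no camera call.
- r.sign_off(): hands the job in, once; it reports no verdict.
Trained networks look in the newest picture that a camera, given by its name, has taken for a name from the list of things; names that differ only in an ending like _2 or _b are one class to them, and where a whole thing is asked for, a point or a joint stands for the part that bears it (a point fixed in the world has none). Each returns a list of dicts, best first, with "confidence" (0 to 1); they miss things now and then, are a little off and sometimes report something else, mostly with a low value. They report only what shows in the picture. A call takes as long as a camera call. They do not tell look-alikes from the thing itself.
- r.recognise(thing, camera): "box" ([centre column, centre row, width, height] in pixels, round what is visible of it).
- r.outline_of(thing, camera): "mask" (384x512 bool, what is visible of it) and "box" ([centre column, centre row, width, height] in pixels, round what is visible of it).
The state is a dict: "clock": time; "joint_pos": joint angles; "qvel": joint speeds; "joint_efforts": joint torques, N m; "tool_pos": TCP position; "tool_rot": TCP orientation; "contact_force": force on the tool from outside, world axes, zero at the start; "torque": the same for the moment, N m; "opening": opening from 0.0 (shut) to 1.0 (fully open).
Only numpy, scipy, OpenCV 4.12 (cv2) and the standard library are available. Lean on these libraries where they do the work, as an engineer would, in place of code of your own. Each camera call takes 0.05 s, during which the arm holds its last target.

## Working session

There is one attempt and no reset: what is moved stays moved. The work goes in short steps, Python scripts to look and compute and a tool call to move; the robot and the scene stay as the last step left them, time stands still between calls to the robot, and variables do not carry over. Pictures are saved under pics/ and viewed, and the job is handed in when it is done.

Besides the shell and the picture viewer there is one more tool, called in YAML: its name, and indented under it one key for each argument. servo_tool: Moves the arm, as the interface text tells. Its arguments: {"type":"object","properties":{"commands":{"type":"array"},"squeeze":{"type":"number"}},"required":["commands"]}

```bash
mkdir -p pics; ls; python3 - <<'E'
from workcell import r
import cv2, numpy as np
for n in ("scene","top"):
    p,d=r.camera(n); cv2.imwrite(f"pics/{n}0.png",cv2.resize(p[:,:,::-1],None,fx=1.5,fy=1.5,interpolation=cv2.INTER_CUBIC))
    np.savez(f"{n}0.npz",p=p,d=d)
    c=r.get_calibration(n); print(n,c["vfov"],c["cx"],c["cy"],np.round(c["T"],3).tolist())
print(r.observe(), r.finger_overhang)
E
```

```text
pics
scene 49.337543653543456 256.72273760420563 188.39450389109274 [[-0.868, -0.222, 0.444, 74.182], [-0.496, 0.422, -0.759, 780.543], [-0.019, -0.879, -0.477, 624.229], [0.0, 0.0, 0.0, 1.0]]
top 46.171662383929174 252.8290997415118 193.5881980438211 [[0.019, -0.992, 0.123, 370.593], [-1.0, -0.018, 0.013, -38.409], [-0.011, -0.123, -0.992, 1404.402], [0.0, 0.0, 0.0, 1.0]]
{'clock': 0.1, 'joint_pos': array([-1.34358880e+00,  3.00411522e-01,  1.52151293e+00, -1.96223935e-06,
        1.32073095e+00, -6.65898257e-02]), 'qvel': array([-0.00021524, -0.00070682, -0.00280619,  0.001618  ,  0.00075859,
       -0.00138742]), 'joint_efforts': array([ 1.60946729e-03, -5.44374812e+01, -3.62371373e+01, -4.28788780e-06,
        3.02896879e-03,  1.09631958e-05]), 'tool_pos': array([ 159.23096754, -526.23747359,  244.78282526]), 'tool_rot': array([-3.10670912e+00, -4.59683536e-01,  1.36851310e-04]), 'contact_force': array([-0.11978153,  0.16275641,  0.04546324]), 'torque': array([ 0.0133781 , -0.04914568,  0.04639539]), 'opening': 0.9990838138983514} 14.0
```

View pics/scene0.png

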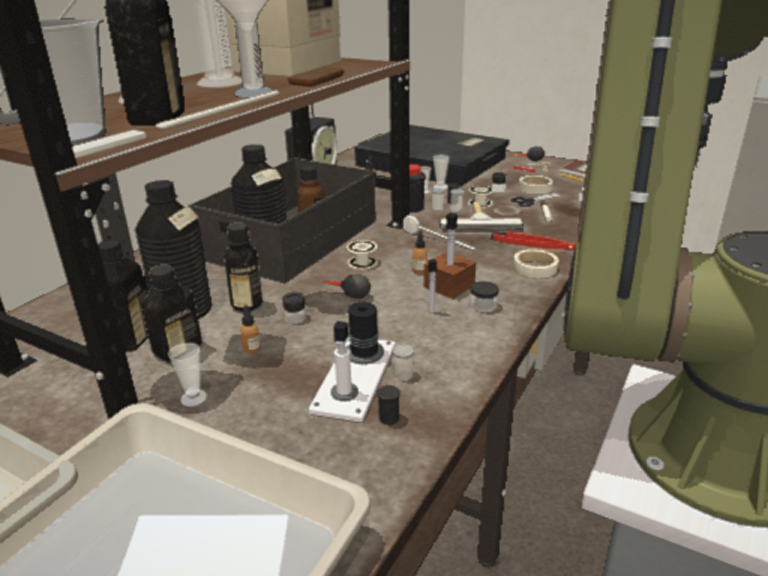

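View pics/top0.png

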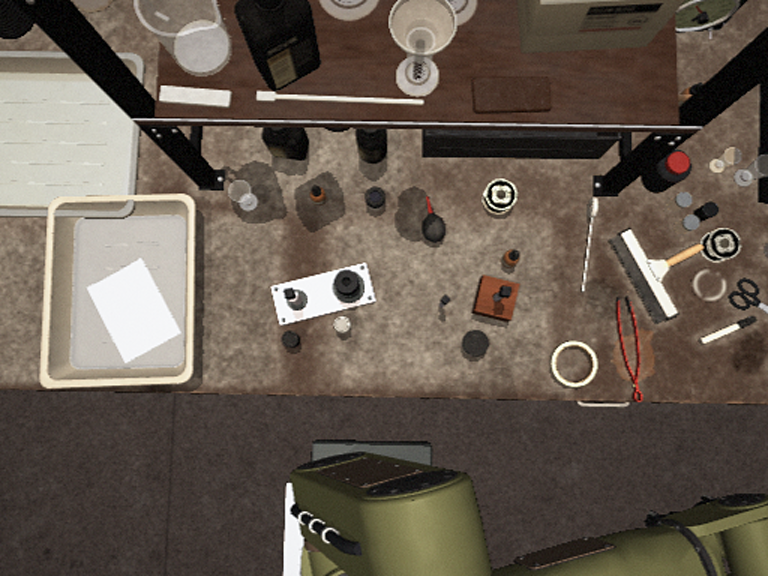

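Scene view (1.5x): the tall rod stands in the wooden block at (452,240), a short look-alike rod stands free at (432,285). The stand has the tube at (362,330) and the post at (342,350). The top view shows the rest at (497,297), the short rod at (445,300), the tube at (348,285) and the post at (292,297).

```bash
cat > h.py <<'E'
from workcell import r
import cv2, numpy as np
def cal(n):
    c=r.get_calibration(n); f=192/np.tan(np.radians(c["vfov"]/2)); return f,c["cx"],c["cy"],np.array(c["T"])
def pts(n,d):
    f,cx,cy,T=cal(n); v,u=np.mgrid[0:384,0:512]
    P=np.stack([(u-cx)/f*d,(v-cy)/f*d,d],-1)   # pixel index convention: centre = integer
    return P@T[:3,:3].T+T[:3,3]
def proj(n,X):
    f,cx,cy,T=cal(n); p=(np.atleast_2d(X)-T[:3,3])@T[:3,:3]
    return np.c_[f*p[:,0]/p[:,2]+cx,f*p[:,1]/p[:,2]+cy]
def ray_z(n,u,v,z):
    f,cx,cy,T=cal(n); dr=T[:3,:3]@np.array([(u-cx)/f,(v-cy)/f,1]); o=T[:3,3]
    return o+dr*(z-o[2])/dr[2]
def crop(p,u0,v0,u1,v1,s,name):
    cv2.imwrite(name,cv2.resize(p[v0:v1,u0:u1,::-1],None,fx=s,fy=s,interpolation=cv2.INTER_CUBIC))
E
python3 - <<'E'
from h import *
for n in ("scene","top"):
    for t in ("rod","rest","stand","post_top","film_can_1","lens_case","dropper_0","blower"):
        for o in r.recognise(t,n)[:3]: print(n,t,round(o["confidence"],2),np.round(o["box"],1))
s=np.load("scene0.npz"); t=np.load("top0.npz")
crop(s["p"],195,130,345,290,5,"pics/s0c.png") if 0 else None
crop(s["p"],260,130,350,220,6,"pics/s_rod.png"); crop(s["p"],195,190,285,290,6,"pics/s_st.png")
crop(t["p"],170,160,270,240,6,"pics/t_st.png"); crop(t["p"],280,160,360,240,6,"pics/t_rod.png")
for n,a in (("scene",s),("top",t)):
    W=pts(n,a["d"]); 
    print(n)
    for u,v in ([(301,146),(288,177),(242,205),(227,217),(228,260),(300,186)] if n=="scene" else [(335,194),(297,199),(232,189),(194,198),(325,206),(205,205),(250,100)]):
        print(u,v,np.round(W[v,u],1))
E
```

```text
scene rod 0.73 [301.4 158.7   6.1  33. ]
scene rod 0.69 [288.4 191.6   2.4  32.5]
scene rest 0.66 [298.6 184.4  30.3  33.6]
scene stand 0.7 [232.7 241.8  53.3  77.7]
scene post_top 0.64 [300.2 159.6   9.6  34.5]
scene post_top 0.6 [276.4 168.9  10.3  33. ]
scene post_top 0.56 [229.1 225.3  12.5  14. ]
scene film_can_1 0.85 [268.6 241.4  14.4  23.4]
scene film_can_1 0.6 [261.1 270.2  16.3  28.4]
scene film_can_1 0.22 [228.2 225.4  12.6  17.1]
scene lens_case 0.53 [323.8 197.4  19.8  24.2]
scene lens_case 0.49 [228.4 224.1   9.2  18.9]
scene blower 0.72 [234.7 191.4  28.   14.1]
scene blower 0.46 [300.9 158.9   3.8  35.6]
top rod 0.63 [337.1 194.8  14.1   6.5]
top rest 0.72 [327.9 197.7  36.4  32.6]
top rest 0.62 [192.9 195.4  10.1   8.4]
top stand 0.86 [214.9 195.6  68.3  41. ]
top post_top 0.6 [193.1 195.2   5.7   6.3]
top film_can_1 0.67 [228.8 217.1   8.8  12.6]
top film_can_1 0.49 [197.1 226.2  10.4  12.5]
top lens_case 0.79 [316.6 231.2  18.1  20. ]
top lens_case 0.38 [193.8 224.4  13.7  14.1]
top dropper_0 0.6 [339.5 171.4   9.2  11.1]
top blower 0.69 [289.9 149.3  19.1  19.6]
scene
301 146 [ 524.9 -248.6  155. ]
288 177 [ 515.4 -145.8  103.4]
242 205 [552.5  35.6  99. ]
227 217 [518.5 150.6 138.8]
228 260 [517.5 158.7  27.8]
300 186 [ 510.5 -218.3   42.2]
top
335 194 [ 527.1 -249.9  163.8]
297 199 [ 517.4 -149.4  110.4]
232 189 [546.6  40.6  84.6]
194 198 [513.1 146.  127.1]
325 206 [ 503.7 -237.8   58.6]
205 205 [504.3 127.2  15.8]
250 100 [813.4  -7.7 103. ]
```

```bash
python3 - <<'E'
from h import *
a=[cv2.resize(cv2.imread("pics/"+f),(400,300)) for f in ()]
def g(f,w,h): return cv2.resize(cv2.imread("pics/"+f),(w,h))
m=np.vstack([np.hstack([g("s_rod.png",400,300*1),g("s_st.png",400,300)]),np.hstack([g("t_rod.png",400,300),g("t_st.png",400,300)])])
cv2.imwrite("pics/mont.png",m)
E
```

```text
(no output)
```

View pics/s_rod.png

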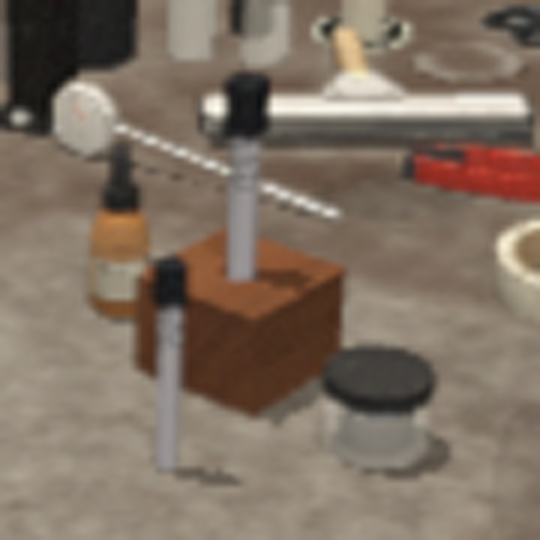

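View pics/s_st.png

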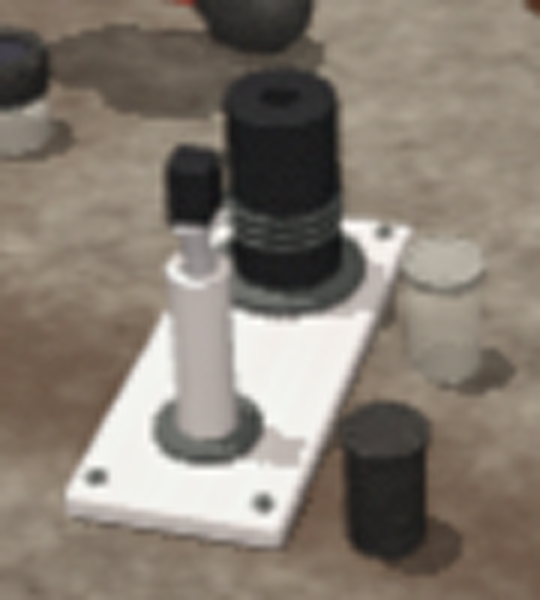

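View pics/t_rod.png

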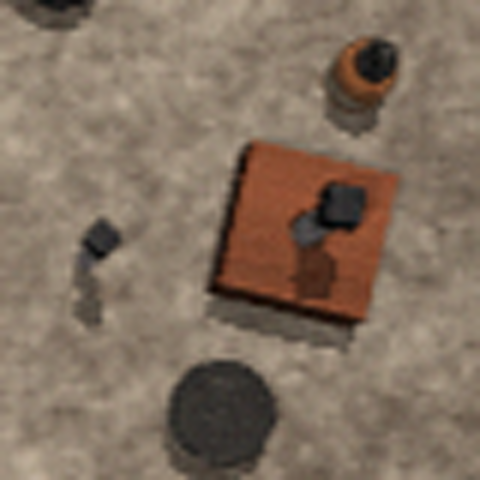

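View pics/t_st.png

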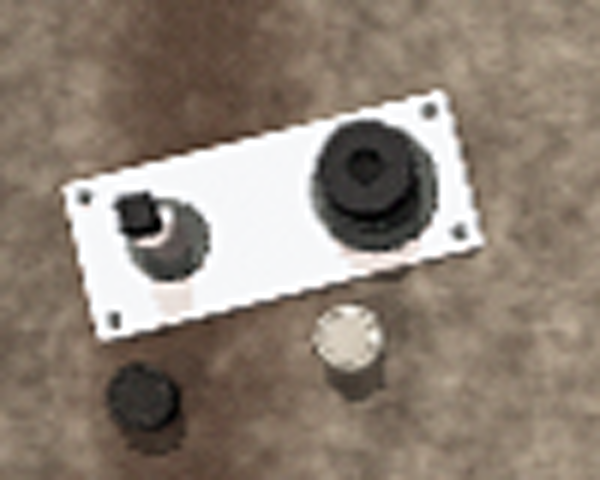

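```bash
python3 - <<'E'
from h import *
from scipy.optimize import least_squares
s=np.load("scene0.npz"); t=np.load("top0.npz")
# stand in top: white plate
def rect(mask,n,z):
    m=mask.astype(np.uint8); k,l,st,_=cv2.connectedComponentsWithStats(m); i=1+np.argmax(st[1:,4]); 
    c=max(cv2.findContours((l==i).astype(np.uint8),0,2)[0],key=cv2.contourArea)
    c=cv2.convexHull(c)[:,0]
    X=np.array([ray_z(n,u,v,z)[:2] for u,v in c])
    R=cv2.minAreaRect(X.astype(np.float32)); return R,st[i]
P=t["p"].astype(int)
w=P.min(-1)>150
sub=np.zeros_like(w); sub[165:225,170:260]=1
R,st=rect(w&sub,"top",12); print("stand top",R,st)
P2=s["p"].astype(int); sub=np.zeros_like(w); sub[215:285,195:270]=1
hsv=cv2.cvtColor(s["p"],cv2.COLOR_RGB2HSV)
# rest top
hs=cv2.cvtColor(t["p"],cv2.COLOR_RGB2HSV).astype(int)
print(t["p"][205,325],t["p"][215,315],t["p"][160,300])
red=(P[:,:,0]-P[:,:,2]>45); sub=np.zeros_like(w); sub[175:222,310:352]=1
print("rest top",rect(red&sub,"top",55))
# dark blobs: weighted centroid in top
def dark(n,p,u0,v0,u1,v1,thr,z):
    g=p[v0:v1,u0:u1].max(-1).astype(float); m=g<thr; l=cv2.connectedComponentsWithStats(m.astype(np.uint8))
    i=1+np.argmax(l[2][1:,4]); c=l[3][i]+[u0,v0]; print(n,"area",l[2][i],"c",c.round(2),"world",ray_z(n,*c,z).round(1)); return l[1]==i
dark("top",t["p"],330,187,345,201,62,160)
dark("top",t["p"],185,188,200,202,60,130)
dark("top",t["p"],224,182,237,193,30,100)
for n,p,b in (("top",t["p"],(222,180,240,195)),("scene",s["p"],(230,200,254,214)),("scene",s["p"],(220,212,236,232)),("top",t["p"],(187,190,200,202))):
    print(n,b); print(p[b[1]:b[3],b[0]:b[2]].mean(-1).astype(int))
E
```

```text
stand top ((535.4736328125, 97.34904479980469), (84.58207702636719, 205.9912567138672), 15.146027565002441) [ 180  175   71   42 1209]
[122  70  44] [147 133 116] [146 131 111]
rest top (((529.4549560546875, -256.3894348144531), (76.13916778564453, 75.34175109863281), 76.87039184570312), array([316, 183,  31,  30, 546], dtype=int32))
top area [ 2  4  9  8 55] c [336.09 194.18] world [ 527.2 -253.6  160. ]
top area [ 5  4  7  8 33] c [192.79 195.48] world [519.9 149.3 130. ]
top area [ 4  3  5  3 10] c [230.  185.7] world [554.2  45.8 100. ]
top (222, 180, 240, 195)
[[225 249 254 255 211 169 127  80  71  75  70 110 209 255 255 253 250 249]
 [251 252 255 223 104  57  48  54  47  48  50  49  69  91 136 202 249 251]
 [249 254 218 110  51  52  50  54  53  51  57  56  49  55  44  90 180 250]
 [252 242 141  48  48  53  59  55  60  56  58  55  53  52  56  50  86 175]
 [254 199  67  49  49  54  56  56  44  49  57  57  56  55  54  51  83  96]
 [241 142  47  50  54  61  43  12  15  12  14  53  58  55  54  56  54  80]
 [194  68  50  54  58  49  24  12  25  21   9  35  57  56  53  57  46  82]
 [1
[... 3393 characters left out ...]
  57  24  28]]
top (187, 190, 200, 202)
[[250 249 249 251 249 249 251 251 249 248 247 248 248]
 [248 250 252 255 255 255 242 219 249 252 250 249 249]
 [249 253 210 159 139 103  86  51 194 254 255 255 254]
 [251 240 135  46  45  48  43  37  71  97 117 123 152]
 [251 204  73  35  48  51  55  48  15 117 173 133  90]
 [250 255 172  31  46  52  56  62  24 133 254 192  86]
 [249 254 191  59  44  49  58  58  25  43 253 202  96]
 [248 254 211  84  42  57  49  40  14   0 184 159  92]
 [247 252 204  66   5   6   6   0  16  57 187 134  80]
 [247 249 254 213  84  52  71 128 136 217 198 113  86]
 [246 248 252 245 147 146 228 245 244 200 116  81  84]
 [247 247 249 235 149 105 101  97 105 101  89  88  88]]
```

```bash
python3 - <<'E'
from h import *
s=np.load("scene0.npz"); t=np.load("top0.npz")
np.set_printoptions(linewidth=200)
print(t["p"][188:204,328:346].max(-1))
print("scene"); print(s["p"][138:156,294:310].max(-1))
for uv in ((230.5,187.4),): print("tube top",ray_z("top",*uv,100).round(1))
for uv in ((241.1,206),): print("tube scene",ray_z("scene",*uv,100).round(1))
print("proj",proj("scene",[[549.9,44.3,100],[529.5,-256.4,160],[529.5,-256.4,130],[521.1,150.4,135]]).round(1), proj("top",[[549.9,44.3,100],[529.5,-256.4,160],[529.5,-256.4,130],[521.1,150.4,135]]).round(1))
W=pts("top",t["d"]); 
for v in (70,80,84): print("shelf",v,W[v,250].round(0))
for n,u,v in(("dropper",341,170),("case",316,230),("blower",290,150),("can",228,216),("can2",194,226)): print(n,W[v,u].round(0))
E
```

```text
[[140 141 146 142 141 138 136 138 139 139 132 138 142 141 141 127 114 113]
 [142 143 140 142 135 142 152 150 145 133 125 124 120 124 122 133 136 141]
 [144 139 140 147 146 147 101  68  92  95 120 128 130 126 125 133 144 140]
 [143 142 142 138 148 100  39  50  61  52  55  54  72 115 124 135 143 137]
 [153 148 149 150 127  54   8  44  52  47  45  41  44 109 125 138 142 137]
 [146 150 151 158 137  60  22  39  51  47  48  43  43 105 120 134 145 132]
 [147 143 143 143  87  21  31  49  52  48  49  53  55 107 124 138 139 126]
 [151 123  79  83  58  13  35  53  56  47  48  47  84 126 147 151 142 133]
 [113  63  69  62  35  11  25  42  47  47  46  52  96 137 157 149 146 136]
 [ 84  67  76  78  49  20   3   5  13   9  13  50 125 145 140 144 135 137]
 [ 99  68  76  78  67  71  63  66  97  76  58 124 153 146 142 141 135 141]
 [107  76  77  84  77  65 102 133 141 135 139 142 146 146 144 143 134 150]
 [122  80  68  62  53  62 116 135 135 143 135 139 137 136 142 134 140 146]
 [130  93  65  70  66  82 130 146 140 137 132 133 139 133 135 124 126 136]
 [132 100  78  79  86  83  82 130 144 138 142 143 
[... 1004 characters left out ...]
 30  28  26  32  59 101 108 105 104 102]
 [ 97  79  73  49  42  51  49  37  45  57  79  90  90  82  86  86]
 [115  83  69  70  84 105 101  89  95  85  77  77  75  74  75  79]
 [122  95  83  86  97 118 129 132 137 110  93  88  90  89  92  94]
 [130 126 125 126 120 134 145 145 142 134 130 129 127 130 132 135]]
tube top [549.2  44.2 100. ]
tube scene [551.1  42.  100. ]
proj [[241.  206.5]
 [300.7 143.2]
 [300.4 152.7]
 [226.2 218.1]] [[230.5 187.2]
 [337.1 193.4]
 [335.3 194.7]
 [192.2 194.9]]
shelf 70 [ 371.  -38. 1404.]
shelf 80 [764. -14. 391.]
shelf 84 [757. -14. 383.]
dropper [ 610. -282.   82.]
case [ 432. -212.   48.]
blower [ 675. -132.   48.]
can [469.  53.  49.]
can2 [437. 155.  47.]
```

```bash
cat >> h.py <<'E'
from scipy.spatial.transform import Rotation as Ro
def plan(x,y,z,yaw):
    o=r.observe(); R=Ro.from_rotvec(o["tool_rot"]).as_matrix()
    a=np.radians(yaw); G=np.array([[np.cos(a),np.sin(a),0],[np.sin(a),-np.cos(a),0],[0,0,-1]])
    d=R.T@(np.array([x,y,z])-o["tool_pos"])/40
    w=np.degrees(Ro.from_matrix(R.T@G).as_rotvec())/6
    print("clk",round(o["clock"],2),"pos",o["tool_pos"].round(2),"yaw",round(np.degrees(np.arctan2(R[1,0],R[0,0])),2),"tilt",np.degrees(R[:2,2]).round(2),"F",o["contact_force"].round(2),"op",round(o["opening"],3))
    print("shift",d.round(3),"turn",w.round(3))
E
python3 - <<'E'
from h import *
plan(529,-256.7,240,77)
E
```

```text
clk 0.9 pos [ 159.29 -526.4   245.27] yaw 16.83 tilt [-0.  0.] F [-0.1   0.68 -0.15] op 1.001
shift [10.799 -3.777  0.132] turn [ -0.     -0.    -10.028]
```

servo_tool:
  commands:
    - [0.4,-0.14,0,0,0,-0.5,100]
    - [1.2,-0.42,0,0,0,-1.4,100]
    - [2.1,-0.73,0,0,0,-2.3,100]
    - [3.0,-1.05,0,0,0,-3.2,100]
    - [3.9,-1.36,0,0,0,-4.1,100]
    - [4.8,-1.68,0,0,0,-5.0,100]
    - [5.6,-1.96,0.05,0,0,-5.8,100]
    - [6.2,-2.17,0.1,0,0,-6.3,100]

```text
clock: 1.57
tool_pos: [373.4, -369.8, 241.5]
tool_rot: [2.787, 1.45, 0.001]
contact_force: [-0.4, 0.1, -0.9]
opening: 0.997
```

```bash
python3 -c "
from h import *
plan(529,-256.7,240,77)"
```

```text
clk 1.57 pos [ 373.38 -369.75  241.46] yaw 54.97 tilt [ 0.03 -0.01] F [-0.38  0.13 -0.9 ] op 0.997
shift [4.547 1.564 0.038] turn [ 0.005  0.    -3.671]
```

servo_tool:
  commands:
    - [0.7,0.24,0,0,0,-0.6,60]
    - [1.5,0.52,0,0,0,-1.3,60]
    - [2.3,0.79,0,0,0,-2.0,60]
    - [3.1,1.07,0,0,0,-2.6,60]
    - [3.8,1.31,0,0,0,-3.1,60]
    - [4.3,1.48,0,0,0,-3.5,60]
    - [4.55,1.56,0.04,0,0,-3.67,60]
    - [4.55,1.56,0.04,0,0,-3.67,60]

```text
clock: 2.23
tool_pos: [528.6, -258.1, 239.0]
tool_rot: [-2.462, -1.951, 0.0]
contact_force: [0.2, 0.3, -0.6]
opening: 0.601
```

```bash
python3 - <<'E'
from h import *
plan(529,-256.7,141,77)
for n in ("scene","top"):
    p,d=r.camera(n)
    if n=="scene": crop(p,240,60,360,220,4,"pics/a_s.png")
    else: crop(p,280,130,400,240,5,"pics/a_t.png")
E
```

```text
clk 2.23 pos [ 528.63 -258.07  239.02] yaw 76.78 tilt [-0.03  0.03] F [ 0.18  0.27 -0.55] op 0.601
shift [0.035 0.003 2.45 ] turn [-0.007 -0.004 -0.036]
```

View pics/a_s.png

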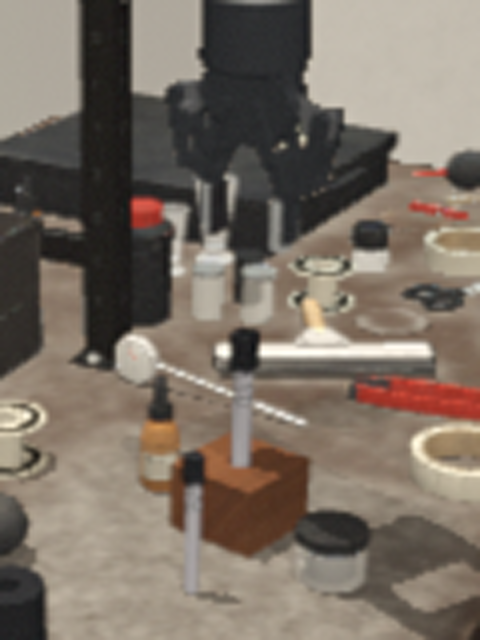

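View pics/a_t.png

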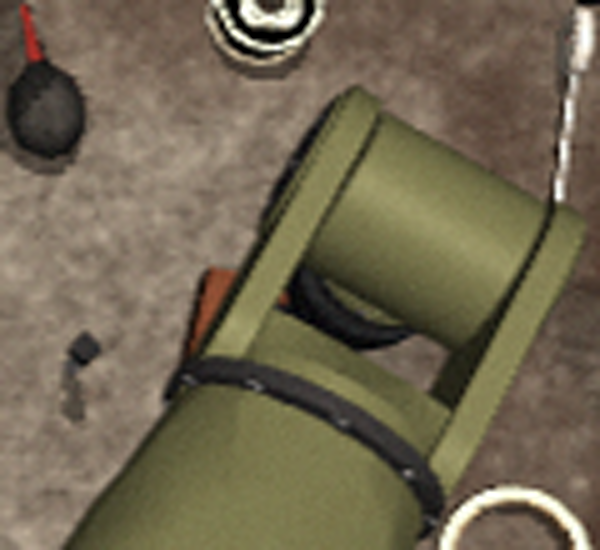

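Gripper straddles the rod in the scene view (crop fingers 212 and 278, rod at 243); the top view is blocked by the arm. Descending.

servo_tool:
  commands:
    - [0.02,0,0.4,0,0,0,60]
    - [0.035,0,1.0,0,0,0,60]
    - [0.035,0,1.6,0,0,0,60]
    - [0.035,0,2.1,0,0,0,60]
    - [0.035,0,2.35,0,0,0,60]
    - [0.035,0,2.45,0,0,0,60]
    - [0.035,0,2.45,0,0,0,60]
    - [0.035,0,2.45,0,0,0,60]

```text
clock: 3.0
tool_pos: [528.2, -258.5, 142.9]
tool_rot: [2.464, 1.946, 0.001]
contact_force: [-0.2, 0.5, 0.3]
opening: 0.598
```

```bash
python3 - <<'E'
from h import *
plan(529,-256.7,141,77)
p,d=r.camera("scene"); crop(p,260,90,350,210,5,"pics/b_s.png")
E
```

```text
clk 3.0 pos [ 528.21 -258.49  142.88] yaw 76.61 tilt [ 0.08 -0.05] F [-0.2   0.46  0.26] op 0.598
shift [0.048 0.009 0.047] turn [ 0.014  0.004 -0.066]
```

View pics/b_s.png

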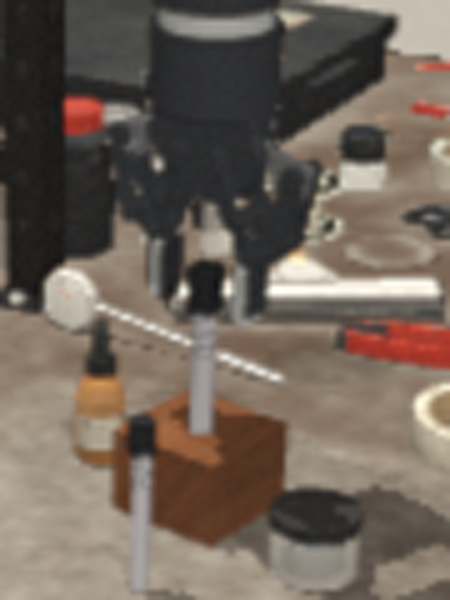

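servo_tool:
  commands:
    - [0.05,0,0.02,0,0,-0.06,60]
    - [0.05,0,0.04,0,0,-0.06,15]
    - [0.05,0,0.04,0,0,-0.06,0]
    - [0.05,0,0.04,0,0,-0.06,0]
    - [0.05,0,0.04,0,0,-0.06,0]
    - [0.05,0,0.04,0,0,-0.06,0]
    - [0.05,0,0.04,0,0,-0.06,0]
    - [0.05,0,0.04,0,0,-0.06,0]
  squeeze: 50

```text
clock: 3.72
tool_pos: [528.7, -256.0, 140.4]
tool_rot: [2.458, 1.956, 0.001]
contact_force: [1.1, -0.5, 4.1]
opening: 0.202
```

```bash
python3 - <<'E'
from h import *
plan(529,-256.7,280,77)
p,d=r.camera("scene"); crop(p,260,90,350,210,5,"pics/c_s.png")
E
```

```text
clk 3.72 pos [ 528.73 -256.01  140.44] yaw 77.01 tilt [ 0.04 -0.02] F [ 1.07 -0.53  4.13] op 0.202
shift [-0.016  0.013 -3.489] turn [0.008 0.002 0.002]
```

View pics/c_s.png

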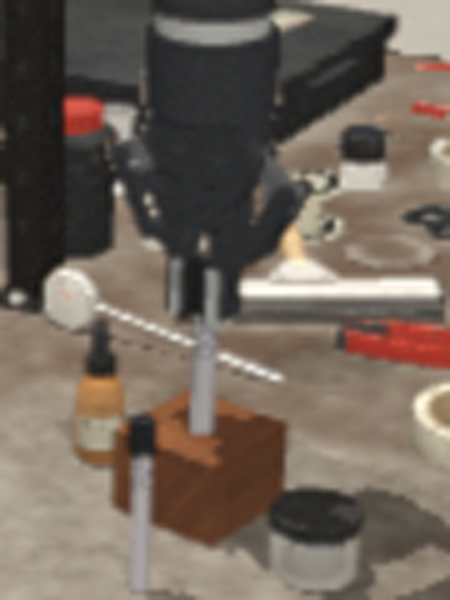

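servo_tool:
  commands:
    - [0,0,-0.2,0,0,0,0]
    - [0,0,-0.6,0,0,0,0]
    - [0,0,-1.1,0,0,0,0]
    - [0,0,-1.7,0,0,0,0]
    - [0,0,-2.3,0,0,0,0]
    - [0,0,-2.9,0,0,0,0]
    - [0,0,-3.3,0,0,0,0]
    - [0,0,-3.5,0,0,0,0]

```text
clock: 4.43
tool_pos: [528.6, -256.0, 282.6]
tool_rot: [2.457, 1.955, 0.001]
contact_force: [0.4, -0.0, -1.6]
opening: 0.202
```

```bash
python3 - <<'E'
from h import *
plan(549.7,44.2,275,77)
p,d=r.camera("scene"); crop(p,250,30,370,210,3.5,"pics/d_s.png")
E
```

```text
clk 4.43 pos [ 528.59 -256.03  282.63] yaw 77.01 tilt [ 0.11 -0.07] F [ 0.36 -0.   -1.57] op 0.202
shift [ 7.433 -1.173  0.183] turn [0.02  0.007 0.002]
```

View pics/d_s.png

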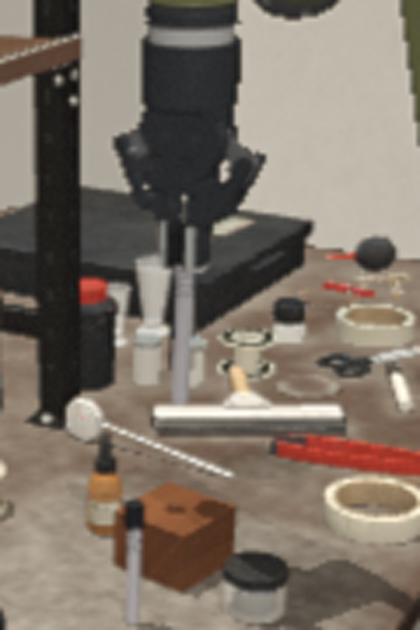

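Rod is in hand (crop x≈182, clear of the block). Carrying it to the tube.

servo_tool:
  commands:
    - [0.4,-0.06,0,0,0,0,0]
    - [1.2,-0.19,0,0,0,0,0]
    - [2.1,-0.33,0,0,0,0,0]
    - [3.1,-0.49,0,0,0,0,0]
    - [4.1,-0.65,0,0,0,0,0]
    - [5.1,-0.8,0,0,0,0,0]
    - [6.0,-0.95,0.05,0,0,0,0]
    - [6.7,-1.06,0.1,0,0,0,0]

```text
clock: 5.15
tool_pos: [546.8, 17.4, 274.9]
tool_rot: [-2.456, -1.957, 0.002]
contact_force: [-0.1, 0.7, -3.2]
opening: 0.2
```

servo_tool:
  commands:
    - [0.4,-0.06,0,0,0,0,0]
    - [0.65,-0.1,0.05,0,0,0,0]
    - [0.73,-0.11,0.08,0,0,0,0]
    - [0.73,-0.11,0.08,0,0,0,0]
    - [0.73,-0.11,0.08,0,0,0,0]
    - [0.73,-0.11,0.08,0,0,0,0]

```text
clock: 5.65
tool_pos: [549.7, 43.1, 272.7]
tool_rot: [-2.46, -1.954, 0.0]
contact_force: [-0.9, 0.7, -1.1]
opening: 0.206
```

```bash
python3 - <<'E'
from h import *
plan(549.7,44.2,240,77)
p,d=r.camera("scene"); np.savez("e.npz",p=p,d=d); crop(p,190,90,290,250,4,"pics/e_s.png")
E
```

```text
clk 5.65 pos [549.71  43.12 272.74] yaw 76.94 tilt [-0.01 -0.01] F [-0.95  0.7  -1.15] op 0.206
shift [ 0.026 -0.006  0.819] turn [-0.002  0.001 -0.01 ]
```

View pics/e_s.png

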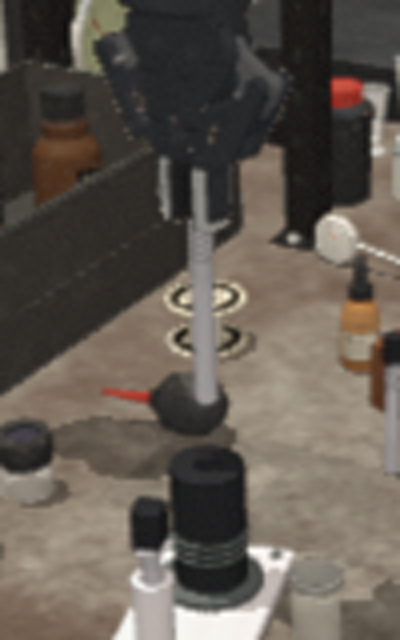

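```bash
cat >> h.py <<'E'
def rodaxis(p,X,tip,z0,z1,half=7):
    """compare measured axis columns of bright shaft with projected vertical axis through X"""
    g=p.min(-1).astype(float)
    for z in np.linspace(z0,z1,7):
        u,v=proj("scene",[[X[0],X[1],z]])[0]; vi=int(round(v)); 
        row=g[vi,int(u)-half:int(u)+half+1]
        print(round(z),"pred u",round(u,2),"v",vi,row.astype(int))
E
python3 - <<'E'
from h import *
p=np.load("e.npz")["p"]; rodaxis(p,(549.7,43.1),142,148,240,9)
E
```

```text
148 pred u 240.63 v 189 [ 49  49  45  46  47  50  64  83 131 150 151 148 139  94  52  56 114 133
 135]
163 pred u 240.39 v 183 [ 94  79  68  72  82  85  87 107 139 152 150 144 131 115 115 118 120 116
 115]
179 pred u 240.14 v 178 [100 104 115 121 148 179 144 117 139 151 151 144 129 116 135 135 105  95
  83]
194 pred u 239.9 v 172 [108 108 117 135 116  69  47 101 134 146 149 150 141 125 124  99  63  40
  44]
209 pred u 239.65 v 166 [102 122 166 131  98  99  83  80 123 146 149 148 142 144 113  78  60  83
 121]
225 pred u 239.39 v 160 [ 45  63  93 112 125 114 111 122 134 141 142 140 131 115 130 126 122 111
 118]
240 pred u 239.13 v 154 [ 39  37  37  39  35  33  45  98 120 135 138 126 115 108 107 108 113 113
 112]
```

servo_tool:
  commands:
    - [0.02,0,0.2,0,0,0,0]
    - [0.05,0,0.5,0,0,0,0]
    - [0.05,0,0.75,0,0,0,0]
    - [0.05,0,0.85,0,0,0,0]
    - [0.05,0,0.87,0,0,0,0]
    - [0.05,0,0.87,0,0,0,0]
    - [0.05,0,0.87,0,0,0,0]
    - [0.05,0,0.87,0,0,0,0]

```text
clock: 6.37
tool_pos: [550.4, 46.1, 238.6]
tool_rot: [2.458, 1.956, 0.001]
contact_force: [0.2, 0.8, -1.2]
opening: 0.202
```

```bash
python3 - <<'E'
from h import *
plan(549.9,45.2,225,77)
p,d=r.camera("scene"); np.savez("e2.npz",p=p,d=d); crop(p,210,150,270,230,8,"pics/e2.png")
rodaxis(p,(549.7,44.2),110,112,200,9)
E
```

```text
clk 6.37 pos [550.35  46.12 238.63] yaw 77.01 tilt [ 0.05 -0.  ] F [ 0.2   0.76 -1.23] op 0.202
shift [-0.025 -0.006  0.341] turn [ 0.009 -0.002  0.002]
112 pred u 240.94 v 202 [ 74  67  67  65  60  52  52  88 136 153 154 141  98  49  32  32  52  92
 112]
127 pred u 240.72 v 197 [ 54  50  39  37  35  31  52 128 149 151 152 141 113  78  69  69  79  85
 115]
141 pred u 240.49 v 192 [ 44  46  42  44  46  45  70 131 149 152 150 142 101  57  41  51 122 137
 139]
156 pred u 240.26 v 186 [ 54  58  63  63  66  86 103 137 150 151 149 138  97  67  77 108 117 122
 124]
171 pred u 240.03 v 181 [ 98  98  98 101 100 103 115 138 150 150 146 133 106 107 110 114 117 119
 119]
185 pred u 239.79 v 175 [107 129 146 101  45  74 105 119 138 145 145 142 127 128 126  98  79  46
  38]
200 pred u 239.55 v 170 [105 103 103 102  98 105  98 122 136 141 143 137 125 130 129 108 107  97
  98]
```

View pics/e2.png

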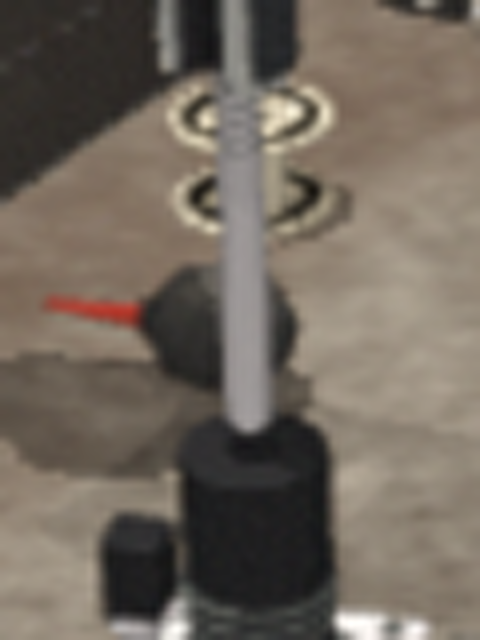

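servo_tool:
  commands:
    - [-0.005,0,0.05,0,0,0,0]
    - [-0.01,0,0.12,0,0,0,0]
    - [-0.01,0,0.19,0,0,0,0]
    - [-0.01,0,0.26,0,0,0,0]
    - [-0.01,0,0.33,0,0,0,0]
    - [-0.01,0,0.4,0,0,0,0]
    - [-0.01,0,0.4,0,0,0,0]

```text
clock: 7.0
tool_pos: [549.9, 45.8, 221.4]
tool_rot: [-2.458, -1.956, 0.001]
contact_force: [0.0, -0.4, -1.5]
opening: 0.206
```

```bash
python3 - <<'E'
from h import *
plan(549.9,45.2,210,77)
p,d=r.camera("scene"); crop(p,210,150,270,230,8,"pics/e3.png")
E
```

```text
clk 7.0 pos [549.88  45.77 221.37] yaw 77.02 tilt [-0.05 -0.  ] F [ 0.01 -0.43 -1.48] op 0.206
shift [-0.014  0.004  0.284] turn [-0.009  0.002  0.003]
```

View pics/e3.png

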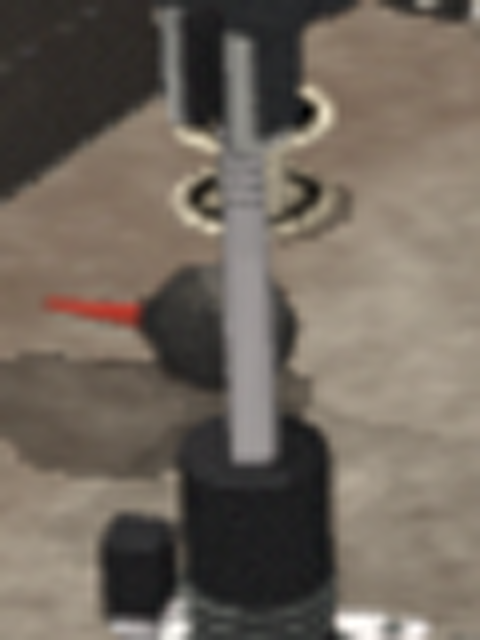

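servo_tool:
  commands:
    - [-0.003,0,0.05,0,0,0,0]
    - [-0.006,0,0.1,0,0,0,0]
    - [-0.01,0,0.15,0,0,0,0]
    - [-0.01,0,0.2,0,0,0,0]
    - [-0.01,0,0.25,0,0,0,0]
    - [-0.01,0,0.3,0,0,0,0]

```text
clock: 7.55
tool_pos: [550.1, 45.4, 210.3]
tool_rot: [2.458, 1.956, 0.001]
contact_force: [-1.6, -0.7, 3.6]
opening: 0.205
```

servo_tool:
  commands:
    - [0,0,0.08,0,0,0,0]
    - [0,0,0.16,0,0,0,0]
    - [0,0,0.24,0,0,0,0]
    - [0,0,0.32,0,0,0,0]
    - [0,0,0.4,0,0,0,0]
    - [0,0,0.47,0,0,0,0]
    - [0,0,0.52,0,0,0,0]

```text
clock: 8.13
tool_pos: [550.0, 45.3, 188.9]
tool_rot: [2.458, 1.956, -0.0]
contact_force: [0.2, 0.1, 3.8]
opening: 0.202
```

```bash
python3 -c "
from h import *
plan(549.9,45.2,190,77)"
```

```text
clk 8.13 pos [550.    45.34 188.91] yaw 77.01 tilt [-0. -0.] F [0.17 0.09 3.8 ] op 0.202
shift [-0.004 -0.002 -0.027] turn [-0.     0.     0.002]
```

servo_tool:
  commands:
    - [0,0,0.02,0,0,0,0]
    - [0,0,0.04,0,0,0,0]
    - [0,0,0.06,0,0,0,0]
    - [0,0,0.06,0,0,0,0]

```text
clock: 8.47
tool_pos: [550.0, 45.4, 186.8]
tool_rot: [-2.458, -1.956, 0.0]
contact_force: [-0.1, -1.6, 1.2]
opening: 0.202
```

servo_tool:
  commands:
    - [0,0,0.01,0,0,0,0]
    - [0,0,0.02,0,0,0,0]
    - [0,0,0.03,0,0,0,0]
    - [0,0,0.04,0,0,0,0]

```text
clock: 8.8
tool_pos: [550.0, 45.4, 185.3]
tool_rot: [-2.458, -1.956, -0.0]
contact_force: [0.7, 0.1, 3.2]
opening: 0.199
```

servo_tool:
  commands:
    - [0,0,0.01,0,0,0,0]
    - [0,0,0.02,0,0,0,0]
    - [0,0,0.03,0,0,0,0]
    - [0,0,0.04,0,0,0,0]

```text
clock: 9.13
tool_pos: [550.0, 45.4, 183.6]
tool_rot: [-2.458, -1.956, -0.0]
contact_force: [-0.2, 0.5, 4.1]
opening: 0.2
```

servo_tool:
  commands:
    - [0,0,0.01,0,0,0,0]
    - [0,0,0.02,0,0,0,0]
    - [0,0,0.03,0,0,0,0]
    - [0,0,0.04,0,0,0,0]

```text
clock: 9.47
tool_pos: [550.0, 45.3, 182.0]
tool_rot: [-2.458, -1.956, 0.0]
contact_force: [-0.5, 0.6, 4.0]
opening: 0.205
```

servo_tool:
  commands:
    - [0,0,0.01,0,0,0,0]
    - [0,0,0.02,0,0,0,0]
    - [0,0,0.03,0,0,0,0]
    - [0,0,0.04,0,0,0,0]

```text
clock: 9.8
tool_pos: [550.0, 45.4, 180.4]
tool_rot: [2.458, 1.956, 0.0]
contact_force: [-1.0, 0.0, 3.3]
opening: 0.201
```

servo_tool:
  commands:
    - [0,0,0.01,0,0,0,0]
    - [0,0,0.02,0,0,0,0]
    - [0,0,0.03,0,0,0,0]
    - [0,0,0.04,0,0,0,0]

```text
clock: 10.13
tool_pos: [550.0, 45.4, 178.8]
tool_rot: [2.458, 1.956, -0.0]
contact_force: [-0.3, -0.2, 3.8]
opening: 0.204
```

servo_tool:
  commands:
    - [0,0,0.01,0,0,0,0]
    - [0,0,0.02,0,0,0,0]
    - [0,0,0.03,0,0,0,0]
    - [0,0,0.04,0,0,0,0]

```text
clock: 10.47
tool_pos: [550.0, 45.4, 177.3]
tool_rot: [2.458, 1.956, 0.0]
contact_force: [0.2, -0.7, 2.3]
opening: 0.201
```

servo_tool:
  commands:
    - [0,0,0.01,0,0,0,0]
    - [0,0,0.02,0,0,0,0]
    - [0,0,0.03,0,0,0,0]
    - [0,0,0.04,0,0,0,0]

```text
clock: 10.8
tool_pos: [550.0, 45.4, 175.7]
tool_rot: [2.458, 1.956, 0.0]
contact_force: [-0.7, -0.2, 2.7]
opening: 0.206
```

servo_tool:
  commands:
    - [0,0,0.01,0,0,0,0]
    - [0,0,0.02,0,0,0,0]
    - [0,0,0.03,0,0,0,0]
    - [0,0,0.04,0,0,0,0]

```text
clock: 11.13
tool_pos: [550.0, 45.4, 174.0]
tool_rot: [-2.458, -1.956, 0.0]
contact_force: [-0.1, -0.4, 3.7]
opening: 0.204
```

servo_tool:
  commands:
    - [0,0,0.01,0,0,0,0]
    - [0,0,0.02,0,0,0,0]
    - [0,0,0.03,0,0,0,0]
    - [0,0,0.04,0,0,0,0]

```text
clock: 11.47
tool_pos: [550.0, 45.4, 172.4]
tool_rot: [-2.458, -1.956, -0.0]
contact_force: [1.0, 0.2, 3.8]
opening: 0.201
```

servo_tool:
  commands:
    - [0,0,0.01,0,0,0,0]
    - [0,0,0.02,0,0,0,0]
    - [0,0,0.03,0,0,0,0]
    - [0,0,0.04,0,0,0,0]

```text
clock: 11.8
tool_pos: [550.0, 45.4, 170.9]
tool_rot: [2.458, 1.956, 0.0]
contact_force: [0.5, -0.0, 3.0]
opening: 0.203
```

servo_tool:
  commands:
    - [0,0,0.01,0,0,0,0]
    - [0,0,0.02,0,0,0,0]
    - [0,0,0.03,0,0,0,0]
    - [0,0,0.04,0,0,0,0]

```text
clock: 12.13
tool_pos: [550.0, 45.4, 169.2]
tool_rot: [-2.458, -1.956, 0.0]
contact_force: [-0.8, -0.3, 3.9]
opening: 0.204
```

servo_tool:
  commands:
    - [0,0,0.01,0,0,0,0]
    - [0,0,0.02,0,0,0,0]
    - [0,0,0.03,0,0,0,0]
    - [0,0,0.04,0,0,0,0]

```text
clock: 12.47
tool_pos: [550.0, 45.4, 167.6]
tool_rot: [2.458, 1.956, 0.0]
contact_force: [0.8, -0.7, 3.4]
opening: 0.205
```

servo_tool:
  commands:
    - [0,0,0.01,0,0,0,0]
    - [0,0,0.02,0,0,0,0]
    - [0,0,0.03,0,0,0,0]
    - [0,0,0.04,0,0,0,0]

```text
clock: 12.8
tool_pos: [550.0, 45.4, 166.0]
tool_rot: [-2.458, -1.956, -0.0]
contact_force: [0.6, -0.7, 3.7]
opening: 0.199
```

servo_tool:
  commands:
    - [0,0,0.01,0,0,0,0]
    - [0,0,0.02,0,0,0,0]
    - [0,0,0.03,0,0,0,0]
    - [0,0,0.04,0,0,0,0]

```text
clock: 13.13
tool_pos: [550.1, 45.4, 164.8]
tool_rot: [2.458, 1.956, 0.001]
contact_force: [0.2, -0.5, 9.4]
opening: 0.202
```

Force jumped to 9.4 N. Hold and re-read.

servo_tool:
  commands:
    - [0,0,0,0,0,0,0]
    - [0,0,0,0,0,0,0]

```text
clock: 13.3
tool_pos: [550.1, 45.4, 164.8]
tool_rot: [2.458, 1.956, 0.001]
contact_force: [0.2, 0.2, 6.7]
opening: 0.201
```

servo_tool:
  commands:
    - [0,0,0.01,0,0,0,0]
    - [0,0,0.02,0,0,0,0]
    - [0,0,0.02,0,0,0,0]

```text
clock: 13.55
tool_pos: [550.2, 45.4, 164.4]
tool_rot: [2.458, 1.956, 0.001]
contact_force: [-1.7, -0.7, 9.8]
opening: 0.201
```

servo_tool:
  commands:
    - [0,0,0.008,0,0,0,0]
    - [0,0,0.015,0,0,0,0]
    - [0,0,0.015,0,0,0,0]
    - [0,0,0.015,0,0,0,0]

```text
clock: 13.88
tool_pos: [550.2, 45.4, 164.1]
tool_rot: [2.458, 1.956, 0.001]
contact_force: [-2.1, -0.5, 12.1]
opening: 0.204
```

```bash
python3 - <<'E'
from h import *
plan(550,45.2,164,77)
p,d=r.camera("scene"); np.savez("f.npz",p=p,d=d); crop(p,200,130,275,250,5,"pics/f.png")
E
```

```text
clk 13.88 pos [550.23  45.39 164.07] yaw 77.01 tilt [0.07 0.  ] F [-2.13 -0.47 12.09] op 0.204
shift [-0.006 -0.005  0.002] turn [ 0.011 -0.003  0.002]
```

View pics/f.png

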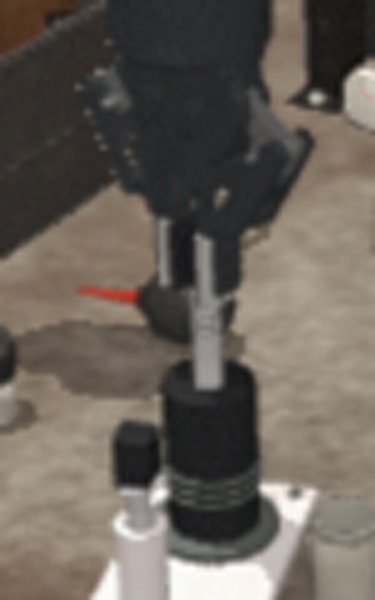

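Bottomed: 12.1 N reading, slope ≈8 N/mm. Releasing.

servo_tool:
  commands:
    - [0,0,-0.005,0,0,0,22]
    - [0,0,-0.005,0,0,0,30]
    - [0,0,-0.005,0,0,0,45]
    - [0,0,-0.005,0,0,0,50]
    - [0,0,-0.005,0,0,0,50]
    - [0,0,-0.005,0,0,0,50]

```text
clock: 14.43
tool_pos: [549.9, 45.4, 163.1]
tool_rot: [-2.458, -1.956, 0.001]
contact_force: [-0.6, -0.3, 0.5]
opening: 0.506
```

servo_tool:
  commands:
    - [0,0,-0.2,0,0,0,50]
    - [0,0,-0.5,0,0,0,50]
    - [0,0,-0.9,0,0,0,50]
    - [0,0,-1.3,0,0,0,50]
    - [0,0,-1.5,0,0,0,20]
    - [0,0,-1.5,0,0,0,0]
    - [0,0,-1.5,0,0,0,0]
    - [0,0,-1.5,0,0,0,0]

```text
clock: 15.1
tool_pos: [549.6, 45.4, 222.4]
tool_rot: [-2.458, -1.955, 0.002]
contact_force: [0.6, -0.8, 0.6]
opening: -0.002
```

```bash
python3 - <<'E'
from h import *
plan(550,44.5,206,77)
p,d=r.camera("scene"); np.savez("g.npz",p=p,d=d); crop(p,200,100,275,250,4,"pics/g.png")
E
```

```text
clk 15.1 pos [549.63  45.37 222.35] yaw 77.01 tilt [-0.08 -0.  ] F [ 0.56 -0.82  0.63] op -0.002
shift [-0.019  0.014  0.409] turn [-0.013  0.003  0.002]
```

View pics/g.png

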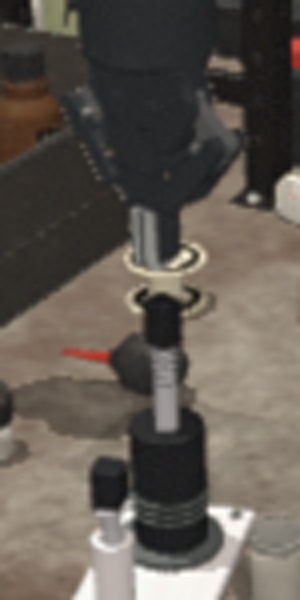

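servo_tool:
  commands:
    - [-0.02,0,0.15,0,0,0,0]
    - [-0.02,0,0.3,0,0,0,0]
    - [-0.02,0,0.45,0,0,0,0]
    - [-0.02,0,0.53,0,0,0,0]
    - [-0.02,0,0.53,0,0,0,0]

```text
clock: 15.57
tool_pos: [549.4, 44.6, 200.8]
tool_rot: [-2.458, -1.955, 0.002]
contact_force: [0.2, -1.5, -0.4]
opening: -0.002
```

servo_tool:
  commands:
    - [0,0,0.01,0,0,0,0]
    - [0,0,0.02,0,0,0,0]
    - [0,0,0.02,0,0,0,0]

```text
clock: 15.82
tool_pos: [549.9, 44.6, 201.4]
tool_rot: [2.458, 1.956, 0.0]
contact_force: [0.6, 0.6, 0.5]
opening: 0.004
```

servo_tool:
  commands:
    - [0,0,0.01,0,0,0,0]
    - [0,0,0.02,0,0,0,0]
    - [0,0,0.03,0,0,0,0]
    - [0,0,0.03,0,0,0,0]

```text
clock: 16.15
tool_pos: [549.8, 44.6, 200.1]
tool_rot: [-2.458, -1.956, 0.0]
contact_force: [0.3, -0.4, 0.1]
opening: 0.005
```

servo_tool:
  commands:
    - [0,0,0.01,0,0,0,0]
    - [0,0,0.02,0,0,0,0]
    - [0,0,0.03,0,0,0,0]
    - [0,0,0.03,0,0,0,0]

```text
clock: 16.48
tool_pos: [549.8, 44.6, 198.9]
tool_rot: [2.458, 1.956, 0.0]
contact_force: [0.5, -0.2, 0.7]
opening: 0.001
```

servo_tool:
  commands:
    - [0,0,0.01,0,0,0,0]
    - [0,0,0.02,0,0,0,0]
    - [0,0,0.02,0,0,0,0]

```text
clock: 16.73
tool_pos: [550.0, 44.6, 198.4]
tool_rot: [2.458, 1.956, 0.001]
contact_force: [-0.4, 0.4, 3.6]
opening: 0.003
```

servo_tool:
  commands:
    - [0,0,0,0,0,0,0]
    - [0,0,0,0,0,0,0]

```text
clock: 16.9
tool_pos: [549.9, 44.6, 198.3]
tool_rot: [2.458, 1.956, 0.001]
contact_force: [-0.6, 0.4, 4.5]
opening: -0.003
```

```bash
python3 -c "
from h import *
plan(550,45.2,198,77)"
```

```text
clk 16.9 pos [549.92  44.59 198.35] yaw 77.01 tilt [0.04 0.  ] F [-0.6   0.44  4.46] op -0.003
shift [ 0.015 -0.002  0.009] turn [ 0.006 -0.001  0.002]
```

servo_tool:
  commands:
    - [0,0,-0.1,0,0,0,0]
    - [0,0,-0.3,0,0,0,0]
    - [0,0,-0.6,0,0,0,0]
    - [0,0,-0.8,0,0,0,0]
    - [0,0,-0.8,0,0,0,0]

```text
clock: 17.32
tool_pos: [550.3, 44.6, 232.1]
tool_rot: [2.457, 1.955, 0.004]
contact_force: [0.1, -0.2, -0.2]
opening: 0.001
```

```bash
python3 - <<'E'
from h import *
plan(521,150.2,200,105.15)
p,d=r.camera("scene"); np.savez("g.npz",p=p,d=d); crop(p,200,130,275,280,4,"pics/g2.png")
W=pts("scene",d)
print("rodtop",W[170:180,238:246,2].round(0)); print("knob",W[214:219,223:231,2].round(0)); print(proj("scene",[[549.9,44.3,184.5],[521,150.3,139]]))
E
```

```text
clk 17.32 pos [550.35  44.61 232.14] yaw 77.01 tilt [0.16 0.  ] F [ 0.07 -0.16 -0.21] op 0.001
shift [ 2.407 -1.31   0.802] turn [ 0.027  0.    -4.689]
rodtop [[ 25.  22.  26.  26.  27.  22.  21.  20.]
 [ 21.  22.  23.  22.  21.  20.  19.  20.]
 [ 17.  17.  18.  18.  19.  16.  16.  12.]
 [ 14. 186. 187. 185.  15.  15.  12.   9.]
 [186. 185. 187. 187. 186. 186.   8.   8.]
 [185. 186. 186. 187. 184. 186. 185.   5.]
 [186. 186. 185. 185. 186. 183. 182.   4.]
 [184. 184. 185. 186. 183. 184. 179.   2.]
 [181. 183. 183. 181. 180. 179. 176.   6.]
 [179. 179. 624. 178. 178. 176. 175.   1.]]
knob [[  1. 137. 139. 140. 138. 140.   0.   1.]
 [139. 140. 140. 138. 139. 139. 141. 139.]
 [140. 139. 140. 140. 140. 141. 139. 139.]
 [140. 140. 138. 141. 138. 139. 139. 137.]
 [138. 138. 139. 138. 139. 138. 140. 135.]]
[[239.70895536 175.59176993]
 [226.12280446 216.56064269]]
```

View pics/g2.png

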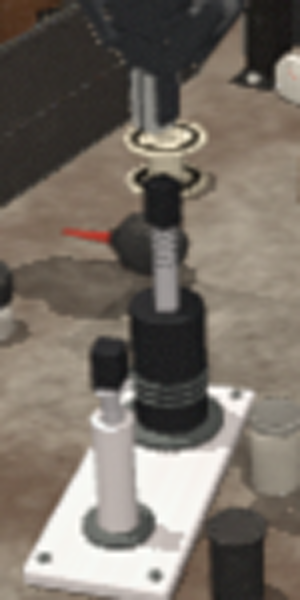

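Rod stands in the tube (crop (163,200)); depth gives rod top ≈186 and knob top ≈139.5, which agrees with the touch at about 184.5. Next, over to the post.

servo_tool:
  commands:
    - [0.3,-0.16,0,0,0,-0.6,0]
    - [0.9,-0.48,0,0,0,-1.6,0]
    - [1.6,-0.86,0,0,0,-2.7,0]
    - [2.1,-1.14,0.1,0,0,-3.7,0]
    - [2.39,-1.3,0.4,0,0,-4.4,0]
    - [2.4,-1.31,0.7,0,0,-4.69,0]
    - [2.4,-1.31,0.8,0,0,-4.69,0]
    - [2.4,-1.31,0.8,0,0,-4.69,0]

```text
clock: 18.03
tool_pos: [519.8, 149.7, 196.8]
tool_rot: [-1.91, -2.493, 0.003]
contact_force: [-0.1, -0.8, -0.0]
opening: 0.001
```

```bash
python3 - <<'E'
from h import *
plan(520.8,150.0,157,105.15)
E
```

```text
clk 18.03 pos [519.79 149.75 196.76] yaw 105.09 tilt [-0.14 -0.03] F [-0.07 -0.81 -0.05] op 0.001
shift [-0.001  0.028  0.994] turn [-0.024 -0.001 -0.01 ]
```

servo_tool:
  commands:
    - [0,0.02,0.15,0,0,0,0]
    - [0,0.02,0.4,0,0,0,0]
    - [0,0.02,0.65,0,0,0,0]
    - [0,0.02,0.85,0,0,0,0]
    - [0,0.02,0.92,0,0,0,0]
    - [0,0.02,0.92,0,0,0,0]
    - [0,0.02,0.92,0,0,0,0]

```text
clock: 18.62
tool_pos: [521.2, 150.1, 161.3]
tool_rot: [-1.909, -2.495, 0.0]
contact_force: [-0.6, 0.2, 0.9]
opening: -0.002
```

servo_tool:
  commands:
    - [0,0,0.01,0,0,0,0]
    - [0,0,0.02,0,0,0,0]
    - [0,0,0.03,0,0,0,0]
    - [0,0,0.03,0,0,0,0]

```text
clock: 18.95
tool_pos: [521.1, 150.1, 160.2]
tool_rot: [1.909, 2.495, 0.0]
contact_force: [0.3, -0.1, -0.2]
opening: 0.001
```

Fingertips at 146, knob expected near 139: down 4.8 mm, then fine steps.

servo_tool:
  commands:
    - [0,0,0.03,0,0,0,0]
    - [0,0,0.06,0,0,0,0]
    - [0,0,0.09,0,0,0,0]
    - [0,0,0.1,0,0,0,0]
    - [0,0,0.1,0,0,0,0]

```text
clock: 19.37
tool_pos: [521.0, 150.1, 155.9]
tool_rot: [-1.909, -2.495, 0.0]
contact_force: [-0.0, 0.2, 0.4]
opening: 0.003
```

servo_tool:
  commands:
    - [0,0,0.01,0,0,0,0]
    - [0,0,0.02,0,0,0,0]
    - [0,0,0.02,0,0,0,0]

```text
clock: 19.62
tool_pos: [521.0, 150.1, 155.2]
tool_rot: [-1.909, -2.495, 0.0]
contact_force: [-0.2, 1.5, -0.4]
opening: 0.0
```

servo_tool:
  commands:
    - [0,0,0.01,0,0,0,0]
    - [0,0,0.02,0,0,0,0]
    - [0,0,0.02,0,0,0,0]

```text
clock: 19.87
tool_pos: [521.0, 150.1, 154.4]
tool_rot: [-1.909, -2.495, 0.0]
contact_force: [0.8, 0.9, 0.1]
opening: -0.001
```

servo_tool:
  commands:
    - [0,0,0.01,0,0,0,0]
    - [0,0,0.02,0,0,0,0]
    - [0,0,0.02,0,0,0,0]

```text
clock: 20.12
tool_pos: [521.1, 150.1, 153.6]
tool_rot: [-1.909, -2.495, 0.0]
contact_force: [0.6, 0.7, 0.2]
opening: 0.002
```

servo_tool:
  commands:
    - [0,0,0.01,0,0,0,0]
    - [0,0,0.02,0,0,0,0]
    - [0,0,0.02,0,0,0,0]

```text
clock: 20.37
tool_pos: [521.0, 150.1, 152.8]
tool_rot: [-1.909, -2.495, 0.0]
contact_force: [0.0, 0.4, -0.5]
opening: -0.0
```

servo_tool:
  commands:
    - [0,0,0.01,0,0,0,0]
    - [0,0,0.015,0,0,0,0]
    - [0,0,0.015,0,0,0,0]

```text
clock: 20.62
tool_pos: [521.1, 150.1, 152.2]
tool_rot: [-1.909, -2.495, 0.0]
contact_force: [0.1, -0.7, 0.1]
opening: 0.001
```

servo_tool:
  commands:
    - [0,0,0.01,0,0,0,0]
    - [0,0,0.015,0,0,0,0]
    - [0,0,0.015,0,0,0,0]

```text
clock: 20.87
tool_pos: [521.1, 150.1, 151.9]
tool_rot: [1.909, 2.495, 0.0]
contact_force: [-1.8, -0.7, 3.4]
opening: 0.002
```

Knob touched at TCP 151.9 (rod at 198.4), so the knob must rise 46.5 mm. Open and grasp the knob.

servo_tool:
  commands:
    - [0,0,-0.15,0,0,0,0]
    - [0,0,-0.4,0,0,0,40]
    - [0,0,-0.4,0,0,0,50]
    - [0,0,-0.4,0,0,0,50]
    - [0,0,-0.4,0,0,0,50]
    - [0,0,-0.4,0,0,0,50]

```text
clock: 21.37
tool_pos: [521.0, 150.1, 167.4]
tool_rot: [-1.909, -2.495, 0.0]
contact_force: [0.8, 0.4, 0.2]
opening: 0.503
```

```bash
python3 - <<'E'
from h import *
plan(521,150.2,128.5,105.15)
E
```

```text
clk 21.37 pos [520.95 150.07 167.44] yaw 105.15 tilt [-0.02 -0.  ] F [0.78 0.37 0.24] op 0.503
shift [0.003 0.002 0.973] turn [-0.004 -0.001  0.   ]
```

servo_tool:
  commands:
    - [0,0,0.15,0,0,0,50]
    - [0,0,0.4,0,0,0,50]
    - [0,0,0.65,0,0,0,50]
    - [0,0,0.85,0,0,0,50]
    - [0,0,0.96,0,0,0,50]
    - [0,0,0.97,0,0,0,50]
    - [0,0,0.97,0,0,0,50]

```text
clock: 21.95
tool_pos: [521.0, 150.1, 128.6]
tool_rot: [-1.909, -2.495, 0.001]
contact_force: [0.3, 0.2, 0.4]
opening: 0.5
```

servo_tool:
  commands:
    - [0,0,0,0,0,0,25]
    - [0,0,0,0,0,0,10]
    - [0,0,0,0,0,0,0]
    - [0,0,0,0,0,0,0]
    - [0,0,0,0,0,0,0]
    - [0,0,0,0,0,0,0]
  squeeze: 40

```text
clock: 22.45
tool_pos: [520.5, 150.0, 129.0]
tool_rot: [-1.908, -2.494, 0.002]
contact_force: [-6.0, -1.9, 2.1]
opening: 0.199
```

```bash
python3 - <<'E'
from h import *
plan(521,150.2,128.5,105.15)
p,d=r.camera("scene"); crop(p,190,130,275,280,4,"pics/k1.png")
E
```

```text
clk 22.45 pos [520.45 149.95 128.97] yaw 105.16 tilt [-0.09 -0.02] F [-5.99 -1.88  2.13] op 0.199
shift [0.002 0.015 0.012] turn [-0.015  0.     0.001]
```

View pics/k1.png

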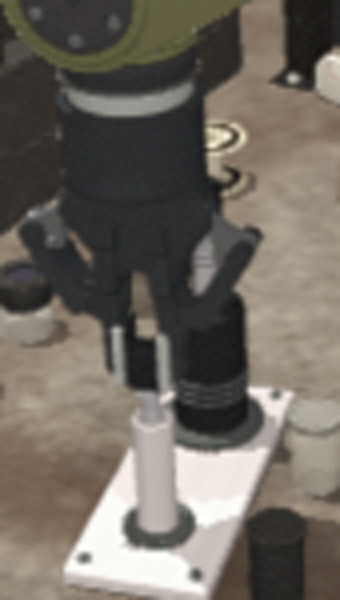

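Knob gripped (opening 0.199); relieve the side load and draw up most of the way.

servo_tool:
  commands:
    - [0,-0.02,0,0,0,0,0]
    - [0,-0.02,-0.08,0,0,0,0]
    - [0,-0.02,-0.25,0,0,0,0]
    - [0,-0.02,-0.5,0,0,0,0]
    - [0,-0.02,-0.75,0,0,0,0]
    - [0,-0.02,-0.95,0,0,0,0]
    - [0,-0.02,-1.05,0,0,0,0]
    - [0,-0.02,-1.08,0,0,0,0]

```text
clock: 23.17
tool_pos: [520.4, 149.9, 172.9]
tool_rot: [1.909, 2.495, 0.001]
contact_force: [2.3, 0.8, -5.4]
opening: 0.201
```

servo_tool:
  commands:
    - [0,0,0,0,0,0,0]
    - [0,0,0,0,0,0,0]
    - [0,0,0,0,0,0,0]

```text
clock: 23.42
tool_pos: [520.4, 149.9, 172.5]
tool_rot: [1.909, 2.495, 0.001]
contact_force: [-1.8, -0.5, 3.9]
opening: 0.197
```

```bash
python3 - <<'E'
from h import *
plan(521,150.2,175.4,105.15)
p,d=r.camera("scene"); crop(p,190,100,275,280,3.3,"pics/k2.png")
E
```

```text
clk 23.42 pos [520.41 149.9  172.47] yaw 105.15 tilt [0.03 0.01] F [-1.77 -0.46  3.93] op 0.197
shift [ 0.003  0.016 -0.073] turn [0.006 0.001 0.   ]
```

View pics/k2.png

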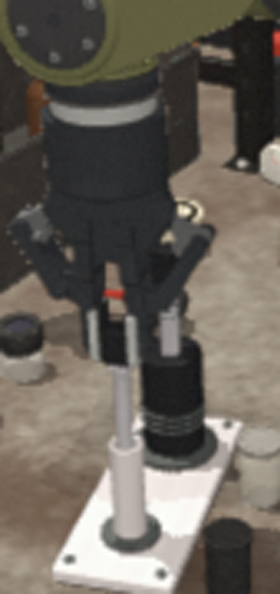

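servo_tool:
  commands:
    - [0,0,-0.02,0,0,0,0]
    - [0,0,-0.04,0,0,0,0]
    - [0,0,-0.06,0,0,0,0]
    - [0,0,-0.07,0,0,0,0]
    - [0,0,-0.07,0,0,0,0]
    - [0,0,-0.07,0,0,0,0]

```text
clock: 23.97
tool_pos: [520.3, 149.9, 174.7]
tool_rot: [-1.909, -2.495, 0.0]
contact_force: [4.8, 1.0, -5.9]
opening: 0.197
```

```bash
python3 -c "
from h import *
plan(521,150.2,175.45,105.15)"
```

```text
clk 23.97 pos [520.35 149.9  174.74] yaw 105.15 tilt [-0. -0.] F [ 4.76  1.05 -5.94] op 0.197
shift [ 0.003  0.018 -0.018] turn [-0.  0.  0.]
```

servo_tool:
  commands:
    - [0,0.01,-0.01,0,0,0,0]
    - [0,0.01,-0.018,0,0,0,0]
    - [0,0.01,-0.018,0,0,0,0]
    - [0,0.01,-0.018,0,0,0,0]

```text
clock: 24.3
tool_pos: [520.4, 149.9, 175.4]
tool_rot: [-1.909, -2.494, 0.001]
contact_force: [-1.6, -0.8, -5.6]
opening: 0.201
```

```bash
python3 -c "
from h import *
plan(521,150.2,175.45,105.15)"
```

```text
clk 24.3 pos [520.41 149.91 175.44] yaw 105.15 tilt [-0.05 -0.01] F [-1.63 -0.81 -5.61] op 0.201
shift [ 0.003  0.016 -0.   ] turn [-0.009  0.     0.   ]
```

servo_tool:
  commands:
    - [0,0.01,0,0,0,0,25]
    - [0,0.01,0,0,0,0,40]
    - [0,0.01,0,0,0,0,50]
    - [0,0.01,0,0,0,0,50]
    - [0,0.01,0,0,0,0,50]

```text
clock: 24.72
tool_pos: [521.2, 150.1, 175.8]
tool_rot: [1.909, 2.495, 0.001]
contact_force: [1.1, 0.1, -0.8]
opening: 0.504
```

servo_tool:
  commands:
    - [0,0,-0.2,0,0,0,50]
    - [0,0,-0.5,0,0,0,50]
    - [0,0,-0.8,0,0,0,50]
    - [0,0,-1.0,0,0,0,25]
    - [0,0,-1.0,0,0,0,0]
    - [0,0,-1.0,0,0,0,0]
    - [0,0,-1.0,0,0,0,0]
    - [0,0,-1.0,0,0,0,0]

```text
clock: 25.38
tool_pos: [520.8, 150.1, 214.9]
tool_rot: [-1.909, -2.494, 0.001]
contact_force: [0.1, 0.1, 0.9]
opening: -0.001
```

```bash
python3 - <<'E'
from h import *
plan(520.6,150.2,200.5,105.15)
p,d=r.camera("scene"); np.savez("k3.npz",p=p,d=d); crop(p,190,100,275,280,3.3,"pics/k3.png")
W=pts("scene",d); np.set_printoptions(linewidth=180)
print(proj("scene",[[549.9,44.3,184.5],[520.6,150.3,184.5]]).round(1))
print(W[170:182,236:246,2].round(0)); print(W[194:207,219:232,2].round(0))
E
```

```text
clk 25.38 pos [520.84 150.06 214.94] yaw 105.15 tilt [-0.06 -0.01] F [0.12 0.09 0.91] op -0.001
shift [ 0.005 -0.005  0.361] turn [-0.01 -0.    0.  ]
[[239.7 175.6]
 [225.1 198.4]]
[[258. 259. 259. 260.  27.  26.  26.  23.  23.  21.]
 [257. 257. 257.  21.  23.  23.  23.  21.  21.  17.]
 [256. 256.  16.  19.  18.  18.  18.  17.  18.  15.]
 [254.  10.  14. 185. 186. 187.  13.  15.  14.  10.]
 [251. 185. 185. 186. 187. 186. 186. 187.   8.   8.]
 [185. 186. 186. 186. 186. 186. 186. 186. 185.   5.]
 [183. 185. 184. 186. 185. 185. 185. 183. 183.   3.]
 [180. 182. 183. 185. 184. 182. 184. 180. 181.   4.]
 [178. 180. 181. 181. 182. 181. 180. 179. 178.   5.]
 [176. 178. 178. 180. 181. 179. 179. 176. 174.  -0.]
 [173. 174. 175. 177. 176. 177. 174. 174. 172. 170.]
 [170. 172. 172. 175. 175. 174. 173. 172. 169. 168.]]
[[  1.   3.   0.  -0.  -2.   1.  -2.  -0.   2.  -1.  20.  22.  26.]
 [ -1.   0.   2.  -1.   2.   2.   2.  -0.  -1.   2.  17.  18.  20.]
 [  4.  -0.   2.  -0. 185. 186. 186. 186. 184. 186. 184.  15.  17.]
 [  1.   2.   0. 184. 185. 185. 187. 184. 184. 186. 186. 183.   0.]
 [  1.   1. 186. 186. 184. 184. 186. 184. 184. 185. 185. 182.   2.]
 [  0.  -0. 183. 185. 184. 185. 185. 185. 184. 185. 183. 179.  -0.]
 [  2.   1. 183. 184. 183. 183. 184. 185. 184. 185. 181. 177.   2.]
 [  0.  -0. 181. 181. 182. 182. 181. 182. 182. 183. 177. 175.   0.]
 [ -1.   2. 178. 180. 178. 180. 180. 179. 181. 178. 177. 174.   1.]
 [  1.  -3. 174. 177. 177. 177. 177. 178. 178. 178. 174. 169.   1.]
 [  3.  -3. 174. 173. 174. 173. 175. 174. 175. 174. 172. 169.   0.]
 [  2.   1. 169. 170. 171. 173. 172. 172. 173. 173. 171. 166.   1.]
 [  2.   3. 168. 169. 169. 169. 169. 169. 169. 169. 167. 164.  -2.]]
```

View pics/k3.png

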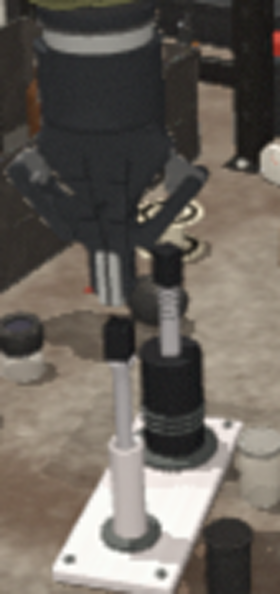

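Both tops look close by depth (rod about 186, knob about 185). I'll check with a light touch on the knob.

servo_tool:
  commands:
    - [0,0,0.1,0,0,0,0]
    - [0,0,0.2,0,0,0,0]
    - [0,0,0.3,0,0,0,0]
    - [0,0,0.36,0,0,0,0]
    - [0,0,0.36,0,0,0,0]
    - [0,0,0.36,0,0,0,0]

```text
clock: 25.93
tool_pos: [521.0, 150.1, 201.0]
tool_rot: [-1.909, -2.495, 0.0]
contact_force: [-0.5, -1.0, 0.7]
opening: 0.002
```

servo_tool:
  commands:
    - [0,0,0.01,0,0,0,0]
    - [0,0,0.02,0,0,0,0]
    - [0,0,0.025,0,0,0,0]
    - [0,0,0.025,0,0,0,0]

```text
clock: 26.27
tool_pos: [521.1, 150.1, 200.3]
tool_rot: [1.909, 2.495, 0.0]
contact_force: [-0.5, 0.7, 0.2]
opening: 0.0
```

servo_tool:
  commands:
    - [0,0,0.01,0,0,0,0]
    - [0,0,0.02,0,0,0,0]
    - [0,0,0.02,0,0,0,0]

```text
clock: 26.52
tool_pos: [521.1, 150.1, 199.3]
tool_rot: [-1.909, -2.495, 0.0]
contact_force: [0.6, 0.3, -0.9]
opening: 0.001
```

servo_tool:
  commands:
    - [0,0,0.01,0,0,0,0]
    - [0,0,0.01,0,0,0,0]
    - [0,0,0.01,0,0,0,0]

```text
clock: 26.77
tool_pos: [521.1, 150.1, 199.0]
tool_rot: [-1.909, -2.495, 0.0]
contact_force: [-0.1, 0.2, -0.7]
opening: -0.002
```

servo_tool:
  commands:
    - [0,0,0.01,0,0,0,0]
    - [0,0,0.01,0,0,0,0]
    - [0,0,0.01,0,0,0,0]

```text
clock: 27.02
tool_pos: [521.1, 150.1, 198.6]
tool_rot: [-1.909, -2.495, 0.0]
contact_force: [-0.1, 0.1, -0.4]
opening: -0.001
```

servo_tool:
  commands:
    - [0,0,0.01,0,0,0,0]
    - [0,0,0.01,0,0,0,0]
    - [0,0,0.01,0,0,0,0]

```text
clock: 27.27
tool_pos: [521.1, 150.1, 198.2]
tool_rot: [-1.909, -2.495, 0.0]
contact_force: [-0.2, -0.4, 0.1]
opening: 0.0
```

servo_tool:
  commands:
    - [0,0,0.01,0,0,0,0]
    - [0,0,0.01,0,0,0,0]
    - [0,0,0.01,0,0,0,0]

```text
clock: 27.52
tool_pos: [521.1, 150.1, 197.9]
tool_rot: [1.909, 2.495, 0.0]
contact_force: [-0.0, 0.4, 1.3]
opening: 0.001
```

servo_tool:
  commands:
    - [0,0,0.005,0,0,0,0]
    - [0,0,0.005,0,0,0,0]

```text
clock: 27.68
tool_pos: [521.1, 150.1, 197.8]
tool_rot: [1.909, 2.495, 0.0]
contact_force: [-1.5, -0.0, 3.9]
opening: 0.003
```

Knob contact is at 197.85 against 198.4 for the rod. Re-touch the rod finely to settle the difference.

servo_tool:
  commands:
    - [0,0,-0.1,0,0,0,0]
    - [0,0,-0.3,0,0,0,0]
    - [0,0,-0.4,0,0,0,0]
    - [0,0,-0.4,0,0,0,0]

```text
clock: 28.02
tool_pos: [521.5, 150.2, 215.0]
tool_rot: [1.908, 2.494, 0.002]
contact_force: [0.1, 0.0, -0.0]
opening: -0.002
```

```bash
python3 -c "
from h import *
plan(549.9,44.4,213.8,105.15)"
```

```text
clk 28.02 pos [521.49 150.19 214.95] yaw 105.15 tilt [0.11 0.02] F [ 0.14  0.05 -0.01] op -0.002
shift [-2.739 -0.006  0.029] turn [0.019 0.001 0.001]
```

servo_tool:
  commands:
    - [-0.4,0,0,0,0,0,0]
    - [-1.1,0,0,0,0,0,0]
    - [-1.9,0,0,0,0,0,0]
    - [-2.5,0,0,0,0,0,0]
    - [-2.74,0,0,0,0,0,0]
    - [-2.74,0,0.1,0,0,0,0]
    - [-2.74,0,0.25,0,0,0,0]
    - [-2.74,0,0.34,0,0,0,0]

```text
clock: 28.68
tool_pos: [549.2, 45.4, 199.0]
tool_rot: [-1.908, -2.495, 0.001]
contact_force: [0.8, -0.6, -0.3]
opening: 0.002
```

servo_tool:
  commands:
    - [0,0,0,0,0,0,0]
    - [0,0,0,0,0,0,0]
    - [0,0,0,0,0,0,0]

```text
clock: 28.93
tool_pos: [549.6, 45.0, 200.1]
tool_rot: [-1.908, -2.496, -0.0]
contact_force: [0.3, -0.4, 0.7]
opening: -0.005
```

servo_tool:
  commands:
    - [0,0,0.01,0,0,0,0]
    - [0,0,0.02,0,0,0,0]
    - [0,0,0.02,0,0,0,0]

```text
clock: 29.18
tool_pos: [549.7, 44.4, 199.2]
tool_rot: [1.909, 2.495, 0.0]
contact_force: [-0.3, 0.3, -0.5]
opening: 0.001
```

servo_tool:
  commands:
    - [0,0,0.01,0,0,0,0]
    - [0,0,0.01,0,0,0,0]
    - [0,0,0.01,0,0,0,0]

```text
clock: 29.43
tool_pos: [549.8, 44.3, 198.9]
tool_rot: [1.909, 2.495, 0.0]
contact_force: [-1.1, -0.7, 1.1]
opening: -0.004
```

servo_tool:
  commands:
    - [0,0,0.005,0,0,0,0]
    - [0,0,0.005,0,0,0,0]

```text
clock: 29.6
tool_pos: [549.8, 44.3, 198.7]
tool_rot: [1.909, 2.495, 0.0]
contact_force: [0.0, -0.5, 2.0]
opening: -0.001
```

servo_tool:
  commands:
    - [0,0,0.005,0,0,0,0]
    - [0,0,0.005,0,0,0,0]

```text
clock: 29.77
tool_pos: [549.8, 44.3, 198.6]
tool_rot: [1.909, 2.495, 0.0]
contact_force: [-0.5, -0.4, 4.2]
opening: 0.002
```

Rod at 198.65, knob at 197.85, so the knob is 0.8 mm low. Since I'm on the rod, a gentle press confirms it is seated.

servo_tool:
  commands:
    - [0,0,0.01,0,0,0,0]
    - [0,0,0.015,0,0,0,0]
    - [0,0,0.015,0,0,0,0]

```text
clock: 30.02
tool_pos: [549.9, 44.3, 198.2]
tool_rot: [1.909, 2.494, 0.001]
contact_force: [0.3, 0.4, 4.7]
opening: 0.0
```

servo_tool:
  commands:
    - [0,0,0.008,0,0,0,0]
    - [0,0,0.015,0,0,0,0]
    - [0,0,0.015,0,0,0,0]

```text
clock: 30.27
tool_pos: [550.1, 44.4, 197.9]
tool_rot: [1.908, 2.494, 0.001]
contact_force: [0.1, -0.4, 8.3]
opening: -0.004
```

servo_tool:
  commands:
    - [0,0,0.008,0,0,0,0]
    - [0,0,0.015,0,0,0,0]
    - [0,0,0.015,0,0,0,0]

```text
clock: 30.52
tool_pos: [550.3, 44.4, 197.7]
tool_rot: [1.908, 2.494, 0.002]
contact_force: [0.3, 0.4, 10.8]
opening: -0.003
```

servo_tool:
  commands:
    - [0,0,-0.03,0,0,0,0]
    - [0,0,-0.07,0,0,0,0]
    - [0,0,-0.07,0,0,0,0]
    - [0,0,-0.07,0,0,0,0]

```text
clock: 30.85
tool_pos: [549.6, 44.3, 199.1]
tool_rot: [-1.909, -2.495, 0.001]
contact_force: [1.0, -0.4, -0.2]
opening: 0.002
```

servo_tool:
  commands:
    - [0,0,0.01,0,0,0,0]
    - [0,0,0.02,0,0,0,0]
    - [0,0,0.02,0,0,0,0]

```text
clock: 31.1
tool_pos: [549.8, 44.3, 198.6]
tool_rot: [1.909, 2.495, 0.0]
contact_force: [-0.5, -0.4, 3.3]
opening: -0.0
```

Pressed to 10.8 N it rises firmly, and it returns to the same height (198.65). Back to the knob for a +0.8 mm trim.

servo_tool:
  commands:
    - [0,0,-0.15,0,0,0,0]
    - [0,0,-0.4,0,0,0,0]
    - [0.4,0,-0.5,0,0,0,0]
    - [1.1,0,-0.5,0,0,0,20]
    - [1.9,0,-0.5,0,0,0,40]
    - [2.5,0,-0.5,0,0,0,50]
    - [2.74,0,-0.5,0,0,0,50]
    - [2.74,0,-0.5,0,0,0,50]

```text
clock: 31.77
tool_pos: [520.7, 151.6, 219.3]
tool_rot: [1.906, 2.497, 0.001]
contact_force: [0.6, -0.6, -0.4]
opening: 0.497
```

servo_tool:
  commands:
    - [0,0,0,0,0,0,50]
    - [0,0,0,0,0,0,50]

```text
clock: 31.93
tool_pos: [521.5, 149.1, 218.8]
tool_rot: [1.91, 2.494, 0.0]
contact_force: [0.3, 0.1, -0.4]
opening: 0.496
```

```bash
python3 -c "
from h import *
plan(520.5,150.2,174.7,105.15)"
```

```text
clk 31.93 pos [521.46 149.11 218.84] yaw 105.11 tilt [ 0.01 -0.01] F [ 0.26  0.12 -0.41] op 0.496
shift [ 0.033 -0.016  1.104] turn [ 0.002  0.002 -0.007]
```

servo_tool:
  commands:
    - [0.01,-0.02,0.15,0,0,0,50]
    - [0.02,-0.02,0.4,0,0,0,50]
    - [0.02,-0.02,0.7,0,0,0,50]
    - [0.02,-0.02,0.95,0,0,0,50]
    - [0.02,-0.02,1.07,0,0,0,50]
    - [0.02,-0.02,1.1,0,0,0,50]
    - [0.02,-0.02,1.1,0,0,0,50]
    - [0.02,-0.02,1.1,0,0,0,50]

```text
clock: 32.6
tool_pos: [520.3, 150.6, 174.9]
tool_rot: [1.909, 2.495, 0.001]
contact_force: [-0.0, 0.0, 0.9]
opening: 0.502
```

servo_tool:
  commands:
    - [0,0,0,0,0,0,25]
    - [0,0,0,0,0,0,10]
    - [0,0,0,0,0,0,0]
    - [0,0,0,0,0,0,0]
    - [0,0,0,0,0,0,0]
    - [0,0,0,0,0,0,0]

```text
clock: 33.1
tool_pos: [520.2, 150.7, 175.0]
tool_rot: [1.909, 2.495, 0.001]
contact_force: [-1.8, -0.5, 4.8]
opening: 0.197
```

```bash
python3 -c "
from h import *
plan(520.5,150.2,174.7,105.15)"
```

```text
clk 33.1 pos [520.18 150.7  174.96] yaw 105.15 tilt [0.03 0.01] F [-1.78 -0.53  4.79] op 0.197
shift [-0.014  0.004  0.006] turn [0.005 0.    0.001]
```

servo_tool:
  commands:
    - [0,0,-0.01,0,0,0,0]
    - [0,0,-0.02,0,0,0,0]
    - [0,0,-0.03,0,0,0,0]
    - [0,0,-0.04,0,0,0,0]
    - [0,0,-0.04,0,0,0,0]

```text
clock: 33.52
tool_pos: [520.1, 150.7, 175.9]
tool_rot: [-1.909, -2.495, 0.0]
contact_force: [4.8, 0.1, -5.7]
opening: 0.202
```

```bash
python3 -c "
from h import *
plan(520.5,150.2,176.24,105.15)"
```

```text
clk 33.52 pos [520.13 150.68 175.93] yaw 105.15 tilt [-0.01 -0.  ] F [ 4.77  0.12 -5.69] op 0.202
shift [-0.014  0.006 -0.008] turn [-0.002 -0.001  0.   ]
```

servo_tool:
  commands:
    - [0,0.01,-0.005,0,0,0,0]
    - [0,0.01,-0.008,0,0,0,0]
    - [0,0.01,-0.008,0,0,0,0]
    - [0,0.01,-0.008,0,0,0,0]

```text
clock: 33.85
tool_pos: [520.2, 150.7, 176.3]
tool_rot: [-1.909, -2.495, 0.001]
contact_force: [-1.2, -0.1, -5.9]
opening: 0.2
```

```bash
python3 -c "
from h import *
plan(520.5,150.2,176.24,105.15)"
```

```text
clk 33.85 pos [520.19 150.69 176.31] yaw 105.16 tilt [-0.05 -0.01] F [-1.18 -0.05 -5.89] op 0.2
shift [-0.014  0.004  0.002] turn [-0.009 -0.     0.001]
```

Release, rise, and re-check by touch.

servo_tool:
  commands:
    - [0,0.01,0,0,0,0,25]
    - [0,0.01,0,0,0,0,40]
    - [0,0.01,0,0,0,0,50]
    - [0,0.01,0,0,0,0,50]
    - [0,0.01,0,0,0,0,50]

```text
clock: 34.27
tool_pos: [521.0, 150.9, 176.8]
tool_rot: [1.909, 2.495, 0.001]
contact_force: [0.4, -0.5, 0.2]
opening: 0.499
```

servo_tool:
  commands:
    - [0,0,-0.2,0,0,0,50]
    - [0,0,-0.5,0,0,0,50]
    - [0,0,-0.8,0,0,0,50]
    - [0,0,-1.0,0,0,0,25]
    - [0,0,-1.0,0,0,0,0]
    - [0,0,-1.0,0,0,0,0]
    - [0,0,-1.0,0,0,0,0]
    - [0,0,-1.0,0,0,0,0]

```text
clock: 34.93
tool_pos: [520.6, 150.8, 215.9]
tool_rot: [-1.909, -2.494, 0.001]
contact_force: [-0.3, 0.1, 0.8]
opening: 0.003
```

servo_tool:
  commands:
    - [0,0,0.1,0,0,0,0]
    - [0,0,0.2,0,0,0,0]
    - [0,0,0.3,0,0,0,0]
    - [0,0,0.36,0,0,0,0]
    - [0,0,0.36,0,0,0,0]
    - [0,0,0.36,0,0,0,0]

```text
clock: 35.43
tool_pos: [520.8, 150.9, 201.9]
tool_rot: [-1.909, -2.495, 0.0]
contact_force: [0.6, -0.6, -0.4]
opening: -0.001
```

servo_tool:
  commands:
    - [0,0,0.02,0,0,0,0]
    - [0,0,0.04,0,0,0,0]
    - [0,0,0.06,0,0,0,0]
    - [0,0,0.06,0,0,0,0]

```text
clock: 35.77
tool_pos: [520.8, 150.9, 199.6]
tool_rot: [-1.909, -2.495, 0.0]
contact_force: [-0.5, -0.4, -0.2]
opening: 0.001
```

servo_tool:
  commands:
    - [0,0,0.006,0,0,0,0]
    - [0,0,0.006,0,0,0,0]
    - [0,0,0.006,0,0,0,0]

```text
clock: 36.02
tool_pos: [520.9, 150.9, 199.5]
tool_rot: [1.909, 2.495, 0.0]
contact_force: [-0.6, -0.4, -0.4]
opening: 0.0
```

servo_tool:
  commands:
    - [0,0,0.01,0,0,0,0]
    - [0,0,0.01,0,0,0,0]
    - [0,0,0.01,0,0,0,0]

```text
clock: 36.27
tool_pos: [520.9, 150.9, 199.1]
tool_rot: [-1.909, -2.495, -0.0]
contact_force: [0.6, 0.3, -0.6]
opening: 0.003
```

servo_tool:
  commands:
    - [0,0,0.006,0,0,0,0]
    - [0,0,0.006,0,0,0,0]
    - [0,0,0.006,0,0,0,0]

```text
clock: 36.52
tool_pos: [520.9, 150.9, 199.0]
tool_rot: [1.909, 2.495, 0.0]
contact_force: [-0.8, 0.4, 3.6]
opening: -0.001
```

Knob contact is now 199.0 against the rod's 198.6–198.8, level within about 0.3 mm. Retreat and take a final look.

servo_tool:
  commands:
    - [0,0,-0.2,0,0,0,0]
    - [0,0,-0.6,0,0,0,0]
    - [0,0,-1.2,0,0,0,0]
    - [0,0,-1.8,0,0,0,0]
    - [0,0,-2.2,0,0,0,20]
    - [0,0,-2.4,0,0,0,20]
    - [0,0,-2.4,0,0,0,20]
    - [0,0,-2.4,0,0,0,20]

```text
clock: 37.18
tool_pos: [520.7, 150.9, 294.3]
tool_rot: [-1.909, -2.495, 0.001]
contact_force: [0.5, -0.4, -0.8]
opening: 0.204
```

```bash
python3 - <<'E'
from h import *
plan(521,151,295,105.15)
p,d=r.camera("scene"); crop(p,180,100,350,290,4,"pics/z.png")
zr=[];zk=[]
for i in range(6):
    p,d=r.camera("scene"); W=pts("scene",d)
    zr.append(np.median(W[174:176,238:243,2])); zk.append(np.median(W[197:199,223:229,2]))
print(np.mean(zr),np.mean(zk)); p2,_=r.camera("top"); crop(p2,140,80,400,260,3,"pics/zt.png")
E
```

```text
clk 37.18 pos [520.74 150.88 294.27] yaw 105.16 tilt [-0.03 -0.  ] F [ 0.46 -0.43 -0.8 ] op 0.204
shift [ 0.001  0.007 -0.018] turn [-0.005 -0.001  0.001]
186.17535056586394 186.1563586913745
```

View pics/z.png

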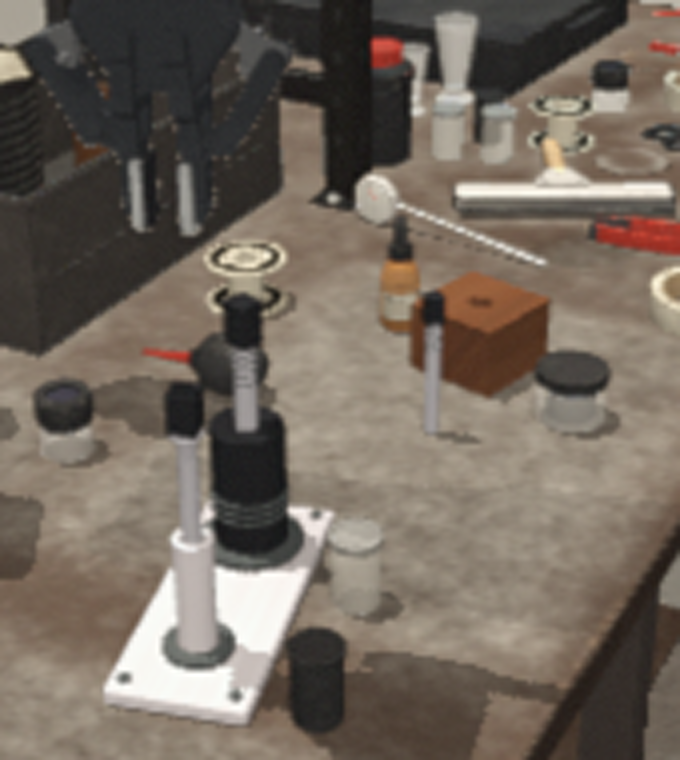

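View pics/zt.png

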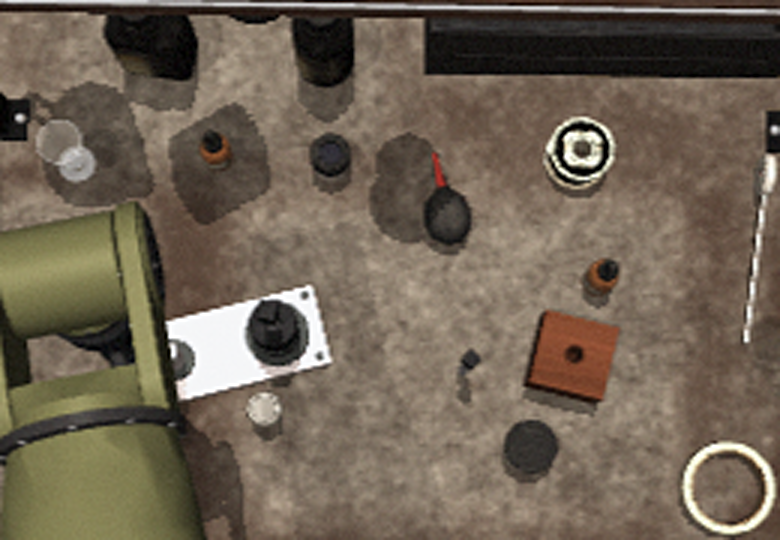

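The rod stands in the tube (crop (242,320)) with the knob beside it at (184,385). Both tops read 186.2 mm in depth, the bystanders are where they were, and the gripper is clear. Handing in.

```bash
python3 -c "
from workcell import r
print(r.sign_off())"
```

```text
the job is handed in; nothing more can be done
None
```

The larger rod now stands on the bottom of the lens tube, and the setting-post knob is drawn up level with its top. I handed the job in at about 37.5 s of the 72 s allowed.

**Rod:** I took it from the rest block, not the shorter look-alike standing beside it. It slid through about 4 N of steady seal drag and met the bottom roughly 65 mm below the mouth. There I pressed to 12 N, with the force rising about 8 N per mm. A later press on its top read 10.8 N.

**Knob:** My first draw left it about 0.8 mm low, so I gripped it again and raised it.

**Last checks:**
- **Touch:** the fingertips met the rod at 198.6–198.8 mm and the knob at 199.0 mm, so the knob may stand 0.2–0.4 mm high.
- **Camera depth:** both tops read 186.2 mm. By touch, taking 14 mm of fingertip off, they come to about 185 mm. Camera and touch agree on the tops being level, but differ by about 1.5 mm on absolute height.
- **Rod seating:** after each press it sprang back to the same height, so it rests at the pad's surface with little or no lasting preload.
- **Surroundings:** the bystanders I could see had not moved, and the gripper was clear. In the last top view the arm hid part of the bench near the post.

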